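Fetch the ordered tub from behind the stock jars

TASK

The ordered tub, the low one with the red lid, is hemmed in by three tall amber jars. First move all three jars onto the dark grey mat while the tub stays where it is; then, with the jars still waiting there, put the tub upright into the empty cell of the order carton; last, stand each jar back in the middle of the tile of its own cap colour. Set everything down upright and never knock a jar or the tub over.

Things in the scene. Friction and masses are not known exactly. Their poses are not given: they have to be found in the camera images.
- blue_jar: tall amber glass jar with a blue cap (and a blue stripe on its white label), loose, about 0.2 kg. Body 62 mm across up to 85 mm high, then a shoulder narrowing to a 42 mm neck at 101 mm; cap 44 mm across from 108 to 140 mm high. Origin: centre of its underside, z up
- green_jar: tall amber glass jar with a green cap (and a green stripe on its white label), loose, about 0.2 kg. Body 62 mm across up to 85 mm high, then a shoulder narrowing to a 42 mm neck at 101 mm; cap 44 mm across from 108 to 140 mm high. Origin: centre of its underside, z up
- yellow_jar: tall amber glass jar with a yellow cap (and a yellow stripe on its white label), loose, about 0.2 kg. Body 62 mm across up to 85 mm high, then a shoulder narrowing to a 42 mm neck at 101 mm; cap 44 mm across from 108 to 140 mm high. Origin: centre of its underside, z up
- blue_tile: flat blue square tile, 72 x 72 x 2 mm, fixed on the white stock board: home of the blue jar, which starts on it. Origin: centre of the tile's underside, 4 mm above the table; its top is 2 mm higher. Axes follow the board's. The tiles lie left, right and robot-side of the tub, centres 74 mm from the board's tub place; which is where varies
- green_tile: flat green square tile, 72 x 72 x 2 mm, fixed on the white stock board: home of the green jar, which starts on it. Origin: centre of the tile's underside, 4 mm above the table; its top is 2 mm higher. Axes follow the board's. The tiles lie left, right and robot-side of the tub, centres 74 mm from the board's tub place; which is where varies
- yellow_tile: flat yellow square tile, 72 x 72 x 2 mm, fixed on the white stock board: home of the yellow jar, which starts on it. Origin: centre of the tile's underside, 4 mm above the table; its top is 2 mm higher. Axes follow the board's. The tiles lie left, right and robot-side of the tub, centres 74 mm from the board's tub place; which is where varies
- tub: low white tub with a red lid, loose, about 0.12 kg, 66 mm high: white body 52 mm across up to 40 mm, red lid 54 mm across above. It starts on the white board (fixed, 180 x 240 mm, top 4 mm above the table): jars on three sides, a 30 mm high rim about 54 mm behind. A label roll and a grey pot, up to 30 mm high, stand on the board's robot-side corners. Origin: centre of its underside, z up
- mat: dark grey flat square mat, 200 x 200 x 2 mm, fixed, at one side of the board (left or right): the waiting area. Origin: centre of its underside on the table; x and y along its edges
- carton: open shallow cardboard carton, fixed, at the other side of the board, with two cells, walls 26 mm high and 4 mm thick, floor 4 mm thick. The empty cell is 90 x 90 mm inside; the other cell, on its +x side, is filled with a blue and a white box that reach 34 mm high. Origin: underside of the carton at the centre of the empty cell; x and y along the walls
Mind the look-alikes: they are no part of the job. Several things look just like the tub: the one meant starts farthest to the robot's left.

How it is judged (in metres and radians):
On the way, in this order (a step that is already met when the one before it is completed fails the run):
1. all three jars stand upright on the grey mat, released, and the tub has not been moved away (under 30 mm) (x of blue_jar in the frame of mat between -0.09 and 0.09 m and y of blue_jar in the frame of mat between -0.09 and 0.09 m and z of blue_jar in the frame of mat between -0.003 and 0.008 m and linear speed of each of blue_jar, green_jar, yellow_jar below 0.03 m/s and angular speed of each of blue_jar, green_jar, yellow_jar below 0.3 rad/s and angle between each of blue_jar, green_jar, yellow_jar's own z axis and vertical below 0.15 rad and x of green_jar in the frame of mat between -0.09 and 0.09 m and y of green_jar in the frame of mat between -0.09 and 0.09 m and z of green_jar in the frame of mat between -0.003 and 0.008 m and x of yellow_jar in the frame of mat between -0.09 and 0.09 m and y of yellow_jar in the frame of mat between -0.09 and 0.09 m and z of yellow_jar in the frame of mat between -0.003 and 0.008 m and contact force between the fingers and blue_jar below 0.1 N and contact force between the fingers and green_jar below 0.1 N and contact force between the fingers and yellow_jar below 0.1 N and contact force between the fingers and tub below 0.1 N and distance of tub from where it was at the start of the episode below 0.03 m), for 0.2 s.
2. the tub stands in the carton's empty cell, released, with the three jars still on the mat (x of tub in the frame of carton between -0.025 and 0.025 m and y of tub in the frame of carton between -0.025 and 0.025 m and z of tub in the frame of carton between -0.003 and 0.01 m and linear speed of each of tub, blue_jar, green_jar, yellow_jar below 0.03 m/s and angular speed of each of tub, blue_jar, green_jar, yellow_jar below 0.3 rad/s and angle between each of tub, blue_jar, green_jar, yellow_jar's own z axis and vertical below 0.15 rad and contact force between the fingers and blue_jar below 0.1 N and contact force between the fingers and green_jar below 0.1 N and contact force between the fingers and yellow_jar below 0.1 N and contact force between the fingers and tub below 0.1 N and x of blue_jar in the frame of mat between -0.09 and 0.09 m and y of blue_jar in the frame of mat between -0.09 and 0.09 m and z of blue_jar in the frame of mat between -0.003 and 0.008 m and x of green_jar in the frame of mat between -0.09 and 0.09 m and y of green_jar in the frame of mat between -0.09 and 0.09 m and z of green_jar in the frame of mat between -0.003 and 0.008 m and x of yellow_jar in the frame of mat between -0.09 and 0.09 m and y of yellow_jar in the frame of mat between -0.09 and 0.09 m and z of yellow_jar in the frame of mat between -0.003 and 0.008 m), for 0.2 s.
At the end, for the whole second after the job is handed in: each jar stands upright (within 0.15 rad) on the tile of its own cap colour, centre within 14 mm of the tile's centre; the tub stands upright on the floor of the carton's empty cell; all released and at rest (horizontal distance between blue_jar and blue_tile below 0.014 m and z of blue_jar in the frame of blue_tile below 0.008 m and linear speed of each of blue_jar, green_jar, yellow_jar, tub below 0.03 m/s and angular speed of each of blue_jar, green_jar, yellow_jar, tub below 0.3 rad/s and angle between each of blue_jar, green_jar, yellow_jar, tub's own z axis and vertical below 0.15 rad and horizontal distance between green_jar and green_tile below 0.014 m and z of green_jar in the frame of green_tile below 0.008 m and horizontal distance between yellow_jar and yellow_tile below 0.014 m and z of yellow_jar in the frame of yellow_tile below 0.008 m and x of tub in the frame of carton between -0.025 and 0.025 m and y of tub in the frame of carton between -0.025 and 0.025 m and z of tub in the frame of carton between -0.003 and 0.01 m and contact force between the fingers and blue_jar below 0.1 N and contact force between the fingers and green_jar below 0.1 N and contact force between the fingers and yellow_jar below 0.1 N and contact force between the fingers and tub below 0.1 N); the robot touches nothing.
It fails at once if a jar or the tub is tipped by more than 0.7 rad (angle between any of blue_jar, green_jar, yellow_jar, tub's own z axis and vertical above 0.7 rad).
It also fails if it takes over 136 s, if anything falls off the work surface, if the arm or the gripper's body presses on something with over 40 N, if the wrist force passes 120 N, or if a joint passes its speed limit or range.

ROBOT

A 6-joint arm with a two-finger parallel gripper is mounted at the origin on the work surface. World frame = base frame: x ahead of the robot, y to its left, z up, the work surface at z = 0. Lengths are in m, angles in degrees, forces in N, time in s.
With the tool pointing down it reaches from about 0.35 to 1 m from the base axis. Payload 7.1 kg.
Tool frame: the origin (TCP) lies at the very end of the fingers, on their centre line; the grasp point (between the pads) lies 19 mm behind it; z points along the fingers, y is the line along which they close (so a half turn about z gives the same grasp; the last joint's range is limited). The gripper opens to 85 mm and grips with 20 to 120 N. Pads are 22 mm wide; open, the fingers measure 114 mm over their backs; the gripper's body (76 mm by 85 mm) begins 54 mm behind the grasp point. The pads swing forward as they close: fully open they stand 13 mm farther back than shut.
Start: joints at [-72.995, 24.242, 93.386, -0, 62.372, -1.089], TCP at [0.194, -0.594, 0.231] pointing down, gripper open.
Joint ranges: [-172.04, 172.04], [-51.8, 120.97], [4.93, 147.93], [-75.15, 255.16], [6.16, 154.13], [-145.62, 145.62]. Speed limits (degrees/s): [136.94, 136.94, 172.46, 180, 180, 180].

INTERFACE

Orientations are given as a 3x3 rotation matrix whose columns are the frame's x, y, z axes.
In Python, from rig import r gives the robot as it stands.
- The arm moves only by the tool apply_moves, never from a script. Its argument "steps" is a list of rows, each an object with "xyz": the shift along the tool's x, y, z scaled (see below), a list of three; "turn": the turn about the tool's z scaled (see below); "fingers": the opening, from -1 (shut) to 1 (fully open), so that 0 is half open. In form: [{"xyz": [x, y, z], "turn": turn, "fingers": fingers}, ...]. A call has 1 to 12 rows; each row is the pose to reach, as a shift and turn from the pose commanded when the call began, along the tool's axes at that moment, turning the shorter way round; what a row does not reach only later rows make up. The controller multiplies each number of a shift by 0.5 m and each number of a turn by 180 degrees. A row lasts 1/10 s, in which the tool goes at most 50 mm and 8.59 degrees, less where a joint would pass 70% of its speed; a pose out of reach is approached as far as the arm can. A call with a number of a shift or a turn outside -1 to 1 is refused whole. A call with a gripper value outside its range is refused whole. The fingers move at their own pace and stop on an object; the grip force is fixed at half the most. Time passes only in rows, so rows that repeat a pose let the fingers close. It gives the time, the measured TCP pose, the force, the opening and the grip force at its end, in the units of the state.
- r.state(): the state, without advancing time (a new reading comes with each control period).
- r.read_camera(name): name is "side" or "top" or "wrist"; returns a dict with "image" (384x512x3 uint8, blue, green, red), "camera_matrix" (3x3 intrinsics, pixels), "k1" (the pictures are not rectified: a ray, as slopes to the right and down, at radius r is drawn at 1 + k1 r^2 times it, then the intrinsics apply), "pose" (4x4, takes a point from camera to world coordinates). Camera axes: x right, y up, looking along -z (the intrinsics and any distortion apply to the point x, -y, -z); pixel columns grow to the right and rows downward; lengths in m; the calibration is good to about 2 mm. A picture is of the moment at which its call begins. There is no depth.
- r.close_job(): hands the job in; it is judged then, once.
Trained networks look in a picture, given as the dict that the camera call returned (one of the last four; its "shot" number tells which), for a name from the list of things; names that differ only in an ending like _2 or _b are one class to them, and where a whole thing is asked for, a point or a joint stands for the part that bears it (a point fixed in the world has none). Each returns a list of dicts, best first, with "score" (0 to 1); they miss things now and then, are a little off and sometimes report something else, mostly with a low value. They report only what shows in the picture. A call takes as long as a camera call. They do not tell look-alikes from the thing itself.
- r.look_for(target, picture): "xyz" ([x, y, z] in m, in the coordinates of the camera as it stood for that picture, good to about 4 mm: the middle of the surface that is visible of it).
- r.silhouettes(target, picture): "pixels" (384x512 bool, what is visible of it).
- r.place_of(target, picture): "xyz" ([x, y, z] in m, in the coordinates of the camera as it stood for that picture, good to about 4 mm: a listed point, or the origin of a listed thing).
The state is a dict: "time": time; "q": joint angles; "qvel": joint speeds; "effort": joint torques, N m; "eef_pos": TCP position; "tcp_rot": TCP orientation; "wrist_force": force on the tool from outside, world axes, zero at the start; "torque": the same for the moment, N m; "finger_gap": opening from 0.0 (shut) to 1.0 (fully open); "finger_force": force on a finger pad.
Only numpy, scipy, OpenCV 4.12 (cv2) and the standard library are available. Lean on these libraries where they do the work, as an engineer would, in place of code of your own. Each camera call takes 0.05 s, during which the arm holds its last target. There are 200 camera calls.

## Working session

There is one attempt and no reset: what is moved stays moved. The work goes in short steps, Python scripts to look and compute and a tool call to move; the robot and the scene stay as the last step left them, time stands still between calls to the robot, and variables do not carry over. Pictures are saved under pics/ and viewed, at most 14 in all, crops included, and the job is handed in when it is done.

Besides the shell and the picture viewer there is one more tool, called by a JSON object that holds its "op" and its "data". apply_moves: Moves the arm, as the interface text tells. Its arguments: {"type":"object","properties":{"steps":{"type":"array","items":{"type":"object","properties":{"xyz":{"type":"array","items":{"type":"number","minimum":-1,"maximum":1}},"turn":{"type":"number","minimum":-1,"maximum":1},"fingers":{"type":"number"}}}}},"required":["steps"]}

```bash
ls; mkdir -p pics
cat > h.py <<'E'
import numpy as np, cv2
from rig import r
def world(p,xyz): return (p["pose"]@np.r_[xyz,1])[:3]
def ray(p,u,v):
    K=p["camera_matrix"];d=np.array([(u-K[0,2])/K[0,0],(v-K[1,2])/K[1,1]]);s=d.copy()
    for _ in range(20): s=d/(1+p["k1"]*(s@s))
    return p["pose"][:3,3],p["pose"][:3,:3]@np.array([s[0],-s[1],-1])
def atz(p,u,v,z):
    o,d=ray(p,u,v);return o+d*(z-o[2])/d[2]
def proj(p,X):
    c=np.linalg.inv(p["pose"])@np.r_[X,1];s=np.array([c[0],-c[1]])/-c[2];s=s*(1+p["k1"]*(s@s));K=p["camera_matrix"]
    return K[0,0]*s[0]+K[0,2],K[1,1]*s[1]+K[1,2]
NAMES=["blue_jar","green_jar","yellow_jar","blue_tile","green_tile","yellow_tile","tub","mat","carton"]
E
python3 - <<'E'
from h import *
np.set_printoptions(precision=4,suppress=True)
s=r.state();print(s["time"],s["eef_pos"],s["tcp_rot"],s["finger_gap"])
for c in ["top","side"]:
    p=r.read_camera(c);cv2.imwrite(f"pics/{c}0.png",p["image"]);print(c,p["pose"][:3],p["k1"])
    for n in NAMES:
        for d in r.place_of(n,p)[:5]:
            w=world(p,d["xyz"]);print(n,round(d["score"],2),w,np.round(proj(p,w)))
E
```

```text
pics
0.0 [ 0.194  -0.5936  0.2305] [[ 0.9506  0.3106 -0.0005]
 [ 0.3106 -0.9506  0.0015]
 [ 0.     -0.0016 -1.    ]] 1.0019492554482448
top [[-0.0166  0.9809 -0.1938  0.4264]
 [-0.9995 -0.011   0.0299  0.0112]
 [ 0.0272  0.1942  0.9806  0.7667]] -0.08527057777958874
blue_jar 0.58 [0.5723 0.1245 0.0038] [191. 195.]
green_jar 0.59 [0.5108 0.041  0.0054] [229. 223.]
yellow_jar 0.83 [ 0.5923 -0.0317  0.0069] [262. 185.]
blue_tile 0.71 [0.5805 0.1201 0.0033] [193. 192.]
green_tile 0.83 [0.5106 0.0379 0.0054] [231. 223.]
yellow_tile 0.8 [ 0.5949 -0.0305  0.0037] [262. 185.]
tub 0.68 [ 0.5849  0.0451 -0.0032] [228. 190.]
tub 0.67 [ 0.524  -0.155  -0.0031] [319. 216.]
mat 0.79 [ 0.5039 -0.3308 -0.0017] [397. 224.]
carton 0.66 [0.4878 0.3314 0.0014] [ 95. 235.]
side [[-0.8899 -0.3191  0.3259  0.9669]
 [ 0.4561 -0.6256  0.633   0.7781]
 [ 0.0019  0.7119  0.7022  0.913 ]] -0.10046421088108716
blue_jar 0.57 [0.583  0.1222 0.0092] [278. 230.]
green_jar 0.65 [0.5119 0.04   0.0034] [286. 202.]
green_jar 0.62 [0.5819 0.1227 0.0077] [278. 230.]
green_jar 0.45 [ 0.6006 -0.0288  0.0049] [246. 196.]
yellow_jar 0.56 [ 0.5964 -0.028   0.0044] [248. 196.]
blue_tile 0.64 [0.5808 0.1243 0.0014] [279. 232.]
green_tile 0.55 [0.5124 0.0364 0.005 ] [285. 200.]
green_tile 0.23 [ 0.5965 -0.0266  0.0059] [248. 196.]
yellow_tile 0.47 [ 0.5967 -0.0243  0.0058] [248. 196.]
tub 0.71 [0.5911 0.0494 0.0066] [262. 213.]
tub 0.7 [ 0.5292 -0.1525  0.    ] [250. 163.]
tub 0.43 [0.5801 0.124  0.0044] [279. 231.]
mat 0.85 [ 0.5126 -0.3353  0.0018] [230. 129.]
carton 0.76 [ 0.4903  0.3305 -0.0028] [353. 278.]
```

View pics/top0.png

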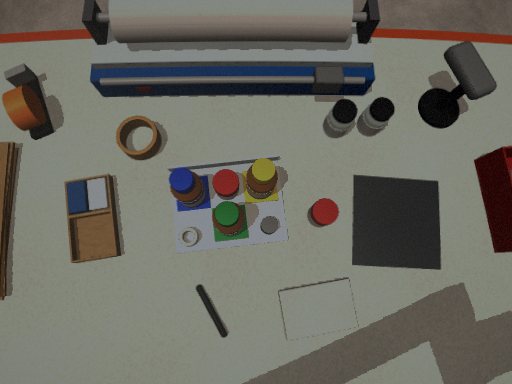

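View pics/side0.png

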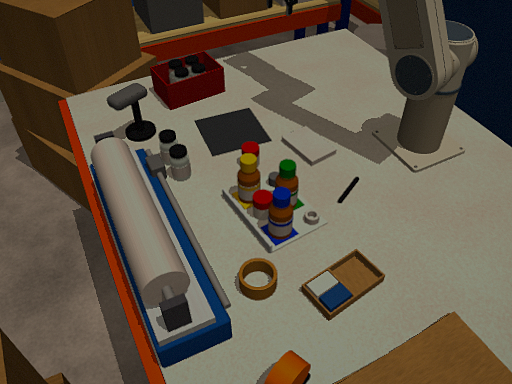

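The tub candidates in the top picture are (226,183), on the board between the jars, and (325,211), to its right. The one at (226,183) is farther to the robot's left (y≈+0.05 against −0.15) and is hemmed in by the jars, so it is the one meant. I'll check it in a crop and refine the geometry.

```bash
cat > m.py <<'E'
from h import *
np.set_printoptions(precision=4,suppress=True)
p=r.read_camera("top");im=p["image"];hsv=cv2.cvtColor(im,cv2.COLOR_BGR2HSV)
cv2.imwrite("pics/crop1.png",cv2.resize(im[150:260,40:460],None,fx=1.9,fy=1.9,interpolation=cv2.INTER_CUBIC))
def blobs(m,mn=60):
    n,l,st,c=cv2.connectedComponentsWithStats(m.astype(np.uint8));return [(l==i,c[i],st[i,4]) for i in range(1,n) if st[i,4]>mn]
H,S,V=[hsv[...,i].astype(int) for i in range(3)]
for n,h0,h1,z in [("blue",110,130,.146),("green",50,80,.146),("yellow",22,34,.146),("red",-1,6,.07)]:
    m=(H>=h0)&(H<=h1)&(S>150)&(V>60)
    if n=="red": m|=(H>172)&(S>150)&(V>60)
    m[:150]=0;m[270:]=0;m[:,:150]=0;m[:,450:]=0
    for b,c,a in blobs(m,30): 
        cc,_=cv2.minEnclosingCircle(cv2.findContours(b.astype(np.uint8),0,2)[0][0]); print(n,a,c,cc,atz(p,*c,z))
for n,z in [("mat",.002),("carton",.026)]:
    d=r.silhouettes(n,p)[0]["pixels"].astype(np.uint8)
    c=max(cv2.findContours(d,0,2)[0],key=cv2.contourArea)
    W=np.array([atz(p,*q[0],z)[:2] for q in c]).astype(np.float32)
    print(n,cv2.minAreaRect(W),cv2.boxPoints(cv2.minAreaRect(W)))
E
python3 m.py
```

```text
blue 418 [180.8182 178.8397] (180.97474670410156, 179.01177978515625) [0.5754 0.1222 0.146 ]
blue 227 [198.0573 199.2247] (192.0955352783203, 193.9872589111328) [0.538  0.0907 0.146 ]
green 125 [225.552 209.392] (226.5, 209.5) [0.5192 0.0421 0.146 ]
yellow 424 [263.0896 169.3019] (263.2021179199219, 169.35105895996094) [ 0.5915 -0.0257  0.146 ]
yellow 171 [259.2164 197.5906] (261.0, 195.0) [ 0.5397 -0.0177  0.146 ]
red 526 [225.3897 181.7567] (225.3514862060547, 181.78712463378906) [0.5867 0.0461 0.07  ]
red 523 [324.7361 211.088 ] (324.63372802734375, 211.10791015625) [ 0.5246 -0.1516  0.07  ]
mat ((0.5097230672836304, -0.32762566208839417), (0.20359380543231964, 0.20343053340911865), 85.05107116699219) [[ 0.3996 -0.4203]
 [ 0.6023 -0.4378]
 [ 0.6198 -0.235 ]
 [ 0.4172 -0.2174]]
carton ((0.5228796005249023, 0.3314075767993927), (0.18101251125335693, 0.11013303697109222), 9.38955307006836) [[0.4246 0.371 ]
 [0.4426 0.2623]
 [0.6212 0.2918]
 [0.6032 0.4005]]
```

View pics/crop1.png

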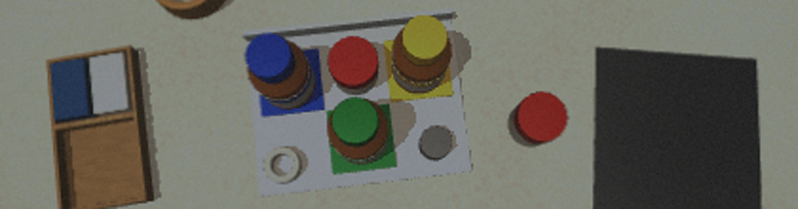

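The crop confirms it: the red lid between the blue, green and yellow caps at crop (353,62) is the tub, and the look-alike sits alone at (541,116).

```bash
cat >> h.py <<'E'
def go(*targets,yaw=None):
    s=r.state();R=s["tcp_rot"];print("t",round(s["time"],2),"tcp",np.round(s["eef_pos"],4),"yaw",round(np.degrees(np.arctan2(R[1,0],R[0,0])),2),"F",np.round(s["wrist_force"],1))
    for t in targets: print(t,"->",np.round(R.T@(np.array(t)-s["eef_pos"])/.5,4))
E
python3 -c "
from h import *
go((.5956,-.0261,.23),(.5,-.05,.24))"
```

```text
t 1.15 tcp [ 0.1941 -0.5941  0.2313] yaw 18.09 F [-0.6  0.3 -0.5]
(0.5956, -0.0261, 0.23) -> [ 1.116  -0.8304  0.0027]
(0.5, -0.05, 0.24) -> [ 0.9194 -0.8444 -0.0173]
```

{"op": "apply_moves", "data": {"steps": [{"xyz":[0.04,-0.04,0],"turn":0.02,"fingers":1},{"xyz":[0.1,-0.1,0],"turn":0.05,"fingers":1},{"xyz":[0.92,-0.84,-0.02],"turn":0.068,"fingers":1},{"xyz":[0.92,-0.84,-0.02],"turn":0.068,"fingers":1},{"xyz":[0.92,-0.84,-0.02],"turn":0.068,"fingers":1},{"xyz":[0.92,-0.84,-0.02],"turn":0.068,"fingers":1},{"xyz":[0.92,-0.84,-0.02],"turn":0.068,"fingers":1},{"xyz":[0.92,-0.84,-0.02],"turn":0.068,"fingers":1},{"xyz":[0.92,-0.84,-0.02],"turn":0.068,"fingers":1},{"xyz":[0.92,-0.84,-0.02],"turn":0.068,"fingers":1},{"xyz":[0.92,-0.84,-0.02],"turn":0.068,"fingers":1},{"xyz":[0.92,-0.84,-0.02],"turn":0.068,"fingers":1}]}}

```text
time: 2.35
eef_pos: [0.4757, -0.0954, 0.2408]
tcp_rot: [[0.995, 0.102, 0.001], [0.102, -0.995, -0.0], [0.001, 0.0, -1.0]]
wrist_force: [0.5, -0.7, -0.3]
finger_gap: 1.001
finger_force: 0.0
```

```bash
python3 -c "
from h import *
p=r.read_camera('wrist');cv2.imwrite('pics/w1.png',p['image']);print(np.round(p['pose'],3))
for n in NAMES[:7]:
    for d in r.place_of(n,p)[:2]: print(n,round(d['score'],2),np.round(world(p,d['xyz']),4))
go((.5956,-.0261,.23))"
```

```text
[[ 0.103  0.957  0.271  0.544]
 [-0.995  0.099  0.028 -0.088]
 [ 0.    -0.273  0.962  0.383]
 [ 0.     0.     0.     1.   ]]
blue_jar 0.81 [0.577  0.122  0.0029]
blue_jar 0.27 [0.5905 0.046  0.0027]
green_jar 0.91 [ 0.5094  0.0408 -0.0007]
yellow_jar 0.59 [ 0.5976 -0.0239  0.0047]
yellow_jar 0.52 [0.5139 0.0393 0.0043]
tub 0.73 [ 0.5137 -0.322  -0.0054]
tub 0.71 [0.5877 0.0426 0.0051]
t 2.75 tcp [ 0.4742 -0.0985  0.2403] yaw 5.74 F [ 0.6 -0.7  0.8]
(0.5956, -0.0261, 0.23) -> [ 0.256  -0.1199  0.0205]
```

View pics/w1.png

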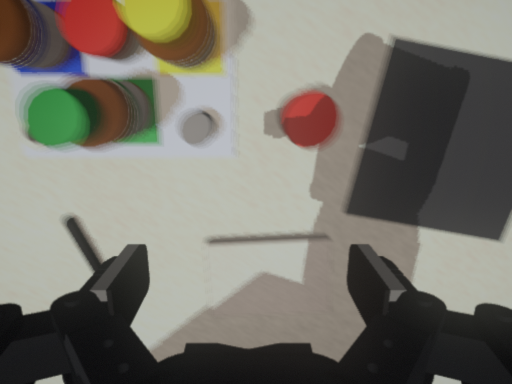

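{"op": "apply_moves", "data": {"steps": [{"xyz":[0.05,-0.02,0.02],"turn":0,"fingers":1},{"xyz":[0.14,-0.06,0.02],"turn":0,"fingers":1},{"xyz":[0.22,-0.1,0.02],"turn":0,"fingers":1},{"xyz":[0.256,-0.12,0.02],"turn":0,"fingers":1},{"xyz":[0.256,-0.12,0.02],"turn":0,"fingers":1},{"xyz":[0.256,-0.12,0.02],"turn":0,"fingers":1}]}}

```text
time: 3.35
eef_pos: [0.5952, -0.0258, 0.2299]
tcp_rot: [[0.995, 0.101, -0.002], [0.101, -0.995, -0.0], [-0.002, 0.0, -1.0]]
wrist_force: [-0.5, 0.0, -0.6]
finger_gap: 0.995
finger_force: 0.0
```

```bash
python3 -c "
from h import *
p=r.read_camera('wrist');cv2.imwrite('pics/w2.png',p['image'])
go((.5956,-.0261,.112))"
```

```text
t 3.4 tcp [ 0.5948 -0.026   0.23  ] yaw 5.77 F [-0.3  0.9 -0.7]
(0.5956, -0.0261, 0.112) -> [0.0019 0.0004 0.2359]
```

View pics/w2.png

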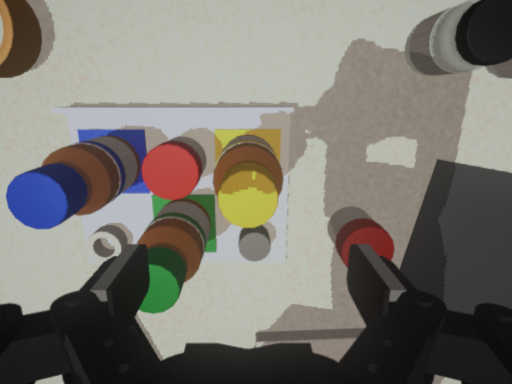

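The wrist view shows the yellow cap centred between the fingers at (248,197), with clear space on both sides. I'll descend and grip.

{"op": "apply_moves", "data": {"steps": [{"xyz":[0,0,0.04],"turn":0,"fingers":1},{"xyz":[0,0,0.11],"turn":0,"fingers":1},{"xyz":[0,0,0.18],"turn":0,"fingers":1},{"xyz":[0,0,0.22],"turn":0,"fingers":1},{"xyz":[0,0,0.236],"turn":0,"fingers":1},{"xyz":[0,0,0.236],"turn":0,"fingers":0.3},{"xyz":[0,0,0.236],"turn":0,"fingers":-0.1},{"xyz":[0,0,0.236],"turn":0,"fingers":-1},{"xyz":[0,0,0.236],"turn":0,"fingers":-1},{"xyz":[0,0,0.236],"turn":0,"fingers":-1},{"xyz":[0,0,0.236],"turn":0,"fingers":-1}]}}

```text
time: 4.5
eef_pos: [0.5973, -0.0249, 0.1142]
tcp_rot: [[0.995, 0.102, 0.003], [0.102, -0.995, -0.001], [0.003, 0.001, -1.0]]
wrist_force: [-0.8, -2.6, 7.6]
finger_gap: 0.5
finger_force: 61.0
```

```bash
python3 -c "
from h import *
go((.5956,-.0261,.28),(.579,-.336,.28),(.579,-.336,.11))"
```

```text
t 4.5 tcp [ 0.5973 -0.0249  0.1142] yaw 5.87 F [-0.8 -2.6  7.6]
(0.5956, -0.0261, 0.28) -> [-0.0026  0.0023 -0.3316]
(0.579, -0.336, 0.28) -> [-0.099   0.6154 -0.3313]
(0.579, -0.336, 0.11) -> [-0.1     0.6151  0.0087]
```

{"op": "apply_moves", "data": {"steps": [{"xyz":[0,0,-0.02],"turn":0,"fingers":-1},{"xyz":[0,0,-0.07],"turn":0,"fingers":-1},{"xyz":[0,0,-0.14],"turn":0,"fingers":-1},{"xyz":[0,0,-0.21],"turn":0,"fingers":-1},{"xyz":[0,0,-0.28],"turn":0,"fingers":-1},{"xyz":[-0.01,0.02,-0.32],"turn":0,"fingers":-1},{"xyz":[-0.02,0.07,-0.33],"turn":0,"fingers":-1},{"xyz":[-0.03,0.14,-0.33],"turn":0,"fingers":-1},{"xyz":[-0.04,0.22,-0.33],"turn":0,"fingers":-1},{"xyz":[-0.05,0.3,-0.33],"turn":0,"fingers":-1},{"xyz":[-0.06,0.38,-0.33],"turn":0,"fingers":-1},{"xyz":[-0.07,0.45,-0.33],"turn":0,"fingers":-1}]}}

```text
time: 5.7
eef_pos: [0.5838, -0.2537, 0.2781]
tcp_rot: [[0.995, 0.102, 0.0], [0.102, -0.995, -0.0], [0.0, 0.0, -1.0]]
wrist_force: [1.2, 0.3, -2.3]
finger_gap: 0.502
finger_force: 61.3
```

```bash
python3 -c "
from h import *
go((.579,-.336,.28),(.579,-.336,.113))"
```

```text
t 5.7 tcp [ 0.5838 -0.2537  0.2781] yaw 5.84 F [ 1.2  0.3 -2.3]
(0.579, -0.336, 0.28) -> [-0.0262  0.1627 -0.0037]
(0.579, -0.336, 0.113) -> [-0.0264  0.1626  0.3303]
```

{"op": "apply_moves", "data": {"steps": [{"xyz":[-0.01,0.08,0],"turn":0,"fingers":-1},{"xyz":[-0.02,0.14,0],"turn":0,"fingers":-1},{"xyz":[-0.026,0.163,0.02],"turn":0,"fingers":-1},{"xyz":[-0.026,0.163,0.08],"turn":0,"fingers":-1},{"xyz":[-0.026,0.163,0.15],"turn":0,"fingers":-1},{"xyz":[-0.026,0.163,0.22],"turn":0,"fingers":-1},{"xyz":[-0.026,0.163,0.28],"turn":0,"fingers":-1},{"xyz":[-0.026,0.163,0.315],"turn":0,"fingers":-1},{"xyz":[-0.026,0.163,0.328],"turn":0,"fingers":-1},{"xyz":[-0.026,0.163,0.334],"turn":0,"fingers":-1},{"xyz":[-0.026,0.163,0.334],"turn":0,"fingers":-1}]}}

```text
time: 6.8
eef_pos: [0.5803, -0.3347, 0.1114]
tcp_rot: [[0.995, 0.102, 0.001], [0.102, -0.995, -0.001], [0.001, 0.001, -1.0]]
wrist_force: [0.1, -0.4, -1.5]
finger_gap: 0.498
finger_force: 61.4
```

```bash
python3 -c "
from h import *
go((.579,-.336,.28),(.579,-.336,.113))"
```

```text
t 6.8 tcp [ 0.5803 -0.3347  0.1114] yaw 5.86 F [ 0.1 -0.4 -1.5]
(0.579, -0.336, 0.28) -> [-0.0025  0.0027 -0.3372]
(0.579, -0.336, 0.113) -> [-0.0029  0.0024 -0.0032]
```

{"op": "apply_moves", "data": {"steps": [{"xyz":[0,0,0.003],"turn":0,"fingers":-1},{"xyz":[0,0,0.004],"turn":0,"fingers":-1},{"xyz":[0,0,0.003],"turn":0,"fingers":0.2},{"xyz":[0,0,0.003],"turn":0,"fingers":0.6},{"xyz":[0,0,0.003],"turn":0,"fingers":1},{"xyz":[0,0,0.003],"turn":0,"fingers":1},{"xyz":[0,0,0.003],"turn":0,"fingers":1},{"xyz":[0,0,-0.04],"turn":0,"fingers":1},{"xyz":[0,0,-0.1],"turn":0,"fingers":1},{"xyz":[0,0,-0.17],"turn":0,"fingers":1},{"xyz":[0,0,-0.23],"turn":0,"fingers":1},{"xyz":[0,0,-0.24],"turn":0,"fingers":1}]}}

```text
time: 8.0
eef_pos: [0.5815, -0.3356, 0.2349]
tcp_rot: [[0.995, 0.102, 0.006], [0.102, -0.995, -0.004], [0.006, 0.004, -1.0]]
wrist_force: [0.9, -0.7, 1.2]
finger_gap: 1.002
finger_force: 0.0
```

{"op": "apply_moves", "data": {"steps": [{"xyz":[0,-0.04,0],"turn":0,"fingers":1},{"xyz":[-0.01,-0.12,0],"turn":0,"fingers":1},{"xyz":[-0.02,-0.22,0],"turn":0,"fingers":1},{"xyz":[-0.03,-0.32,0],"turn":0,"fingers":1},{"xyz":[-0.04,-0.42,0],"turn":0,"fingers":1},{"xyz":[-0.05,-0.52,0],"turn":0,"fingers":1},{"xyz":[-0.055,-0.61,0],"turn":0,"fingers":1},{"xyz":[-0.055,-0.69,0],"turn":0,"fingers":1},{"xyz":[-0.055,-0.74,0],"turn":0,"fingers":1},{"xyz":[-0.055,-0.76,0],"turn":0,"fingers":1},{"xyz":[-0.055,-0.76,0],"turn":0,"fingers":1}]}}

```text
time: 9.1
eef_pos: [0.5124, 0.042, 0.2294]
tcp_rot: [[0.995, 0.104, -0.002], [0.104, -0.995, -0.0], [-0.002, -0.0, -1.0]]
wrist_force: [-0.4, 0.0, 0.7]
finger_gap: 0.996
finger_force: 0.0
```

```bash
python3 -c "
from h import *
p=r.read_camera('wrist');q=r.read_camera('top');cv2.imwrite('pics/w3.png',np.hstack([p['image'][:,:],q['image'][130:290,150:450].repeat(2,0).repeat(2,1)[:384 if 0 else 320].copy() if 0 else cv2.resize(q['image'][130:290,150:450],(288,154)).repeat(1,0) if 0 else np.vstack([cv2.resize(q['image'][130:290,150:450],(288,154)),np.zeros((230,288,3),np.uint8)])]))
for n in ['green_jar','green_tile','yellow_tile']:
    for d in r.place_of(n,p)[:2]: print(n,round(d['score'],2),np.round(world(p,d['xyz']),4))
go((.5144,.0399,.113))"
```

```text
green_jar 0.64 [0.511  0.0402 0.0031]
yellow_tile 0.95 [ 0.5915 -0.0235  0.0008]
t 9.35 tcp [0.5135 0.0397 0.2302] yaw 5.77 F [-0.5  0.3  0.3]
(0.5144, 0.0399, 0.113) -> [ 0.0018 -0.0003  0.2343]
```

View pics/w3.png

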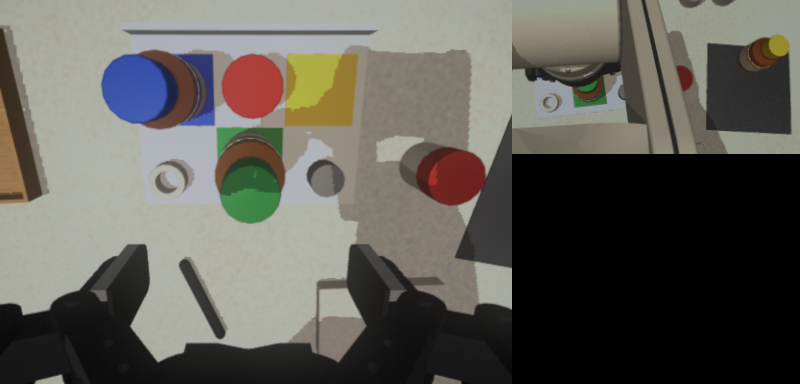

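The green cap is centred at (250,195), and the yellow jar stands upright on the mat (inset at 755,50). Its tile is bare. I'll do the green jar the same way.

{"op": "apply_moves", "data": {"steps": [{"xyz":[0,0,0.04],"turn":0,"fingers":1},{"xyz":[0,0,0.11],"turn":0,"fingers":1},{"xyz":[0,0,0.18],"turn":0,"fingers":1},{"xyz":[0,0,0.22],"turn":0,"fingers":1},{"xyz":[0,0,0.235],"turn":0,"fingers":1},{"xyz":[0,0,0.235],"turn":0,"fingers":0.3},{"xyz":[0,0,0.235],"turn":0,"fingers":-0.1},{"xyz":[0,0,0.235],"turn":0,"fingers":-1},{"xyz":[0,0,0.235],"turn":0,"fingers":-1},{"xyz":[0,0,0.235],"turn":0,"fingers":-1},{"xyz":[0,0,0.235],"turn":0,"fingers":-1}]}}

```text
time: 10.45
eef_pos: [0.5146, 0.0408, 0.1144]
tcp_rot: [[0.995, 0.102, 0.003], [0.102, -0.995, -0.0], [0.003, 0.0, -1.0]]
wrist_force: [-1.2, 0.1, 6.2]
finger_gap: 0.497
finger_force: 60.9
```

```bash
python3 -c "
from h import *
go((.509,-.330,.28),(.509,-.330,.11))"
```

```text
t 10.45 tcp [0.5146 0.0408 0.1144] yaw 5.86 F [-1.2  0.1  6.2]
(0.509, -0.33, 0.28) -> [-0.0859  0.7366 -0.3312]
(0.509, -0.33, 0.11) -> [-0.0869  0.7365  0.0088]
```

{"op": "apply_moves", "data": {"steps": [{"xyz":[0,0,-0.02],"turn":0,"fingers":-1},{"xyz":[0,0,-0.07],"turn":0,"fingers":-1},{"xyz":[0,0,-0.14],"turn":0,"fingers":-1},{"xyz":[0,0,-0.21],"turn":0,"fingers":-1},{"xyz":[0,0,-0.28],"turn":0,"fingers":-1},{"xyz":[-0.01,0.02,-0.32],"turn":0,"fingers":-1},{"xyz":[-0.02,0.07,-0.33],"turn":0,"fingers":-1},{"xyz":[-0.03,0.14,-0.33],"turn":0,"fingers":-1},{"xyz":[-0.04,0.22,-0.33],"turn":0,"fingers":-1},{"xyz":[-0.05,0.31,-0.33],"turn":0,"fingers":-1},{"xyz":[-0.06,0.4,-0.33],"turn":0,"fingers":-1},{"xyz":[-0.07,0.49,-0.33],"turn":0,"fingers":-1}]}}

```text
time: 11.65
eef_pos: [0.5031, -0.2081, 0.2787]
tcp_rot: [[0.995, 0.102, 0.001], [0.102, -0.995, -0.0], [0.001, 0.0, -1.0]]
wrist_force: [1.1, -0.2, -3.3]
finger_gap: 0.496
finger_force: 61.6
```

```bash
python3 -c "
from h import *
go((.509,-.330,.11))"
```

```text
t 11.65 tcp [ 0.5031 -0.2081  0.2787] yaw 5.87 F [ 1.1 -0.2 -3.3]
(0.509, -0.33, 0.11) -> [-0.0134  0.2437  0.3375]
```

{"op": "apply_moves", "data": {"steps": [{"xyz":[-0.005,0.08,0],"turn":0,"fingers":-1},{"xyz":[-0.01,0.16,0],"turn":0,"fingers":-1},{"xyz":[-0.013,0.22,0],"turn":0,"fingers":-1},{"xyz":[-0.013,0.244,0.02],"turn":0,"fingers":-1},{"xyz":[-0.013,0.244,0.08],"turn":0,"fingers":-1},{"xyz":[-0.013,0.244,0.15],"turn":0,"fingers":-1},{"xyz":[-0.013,0.244,0.22],"turn":0,"fingers":-1},{"xyz":[-0.013,0.244,0.28],"turn":0,"fingers":-1},{"xyz":[-0.013,0.244,0.315],"turn":0,"fingers":-1},{"xyz":[-0.013,0.244,0.33],"turn":0,"fingers":-1},{"xyz":[-0.013,0.244,0.337],"turn":0,"fingers":-1},{"xyz":[-0.013,0.244,0.337],"turn":0,"fingers":-1}]}}

```text
time: 12.85
eef_pos: [0.5101, -0.328, 0.1107]
tcp_rot: [[0.995, 0.102, 0.001], [0.102, -0.995, -0.0], [0.001, 0.0, -1.0]]
wrist_force: [1.3, -0.2, -1.9]
finger_gap: 0.5
finger_force: 61.7
```

{"op": "apply_moves", "data": {"steps": [{"xyz":[0,0,0.001],"turn":0,"fingers":-1},{"xyz":[0,0,0.001],"turn":0,"fingers":-1},{"xyz":[0,0,0.001],"turn":0,"fingers":0.2},{"xyz":[0,0,0.001],"turn":0,"fingers":0.6},{"xyz":[0,0,0.001],"turn":0,"fingers":1},{"xyz":[0,0,0.001],"turn":0,"fingers":1},{"xyz":[0,0,0.001],"turn":0,"fingers":1},{"xyz":[0,0,-0.04],"turn":0,"fingers":1},{"xyz":[0,0,-0.1],"turn":0,"fingers":1},{"xyz":[0,0,-0.17],"turn":0,"fingers":1},{"xyz":[0,0,-0.23],"turn":0,"fingers":1},{"xyz":[0,0,-0.24],"turn":0,"fingers":1}]}}

```text
time: 14.05
eef_pos: [0.5115, -0.3298, 0.2334]
tcp_rot: [[0.995, 0.102, 0.006], [0.102, -0.995, -0.004], [0.005, 0.004, -1.0]]
wrist_force: [0.1, -0.5, 0.1]
finger_gap: 1.003
finger_force: 0.0
```

```bash
python3 -c "
from h import *
go((.579,.121,.24))"
```

```text
t 14.05 tcp [ 0.5115 -0.3298  0.2334] yaw 5.85 F [ 0.1 -0.5  0.1]
(0.579, 0.121, 0.24) -> [ 0.2264 -0.8831 -0.0158]
```

{"op": "apply_moves", "data": {"steps": [{"xyz":[0.01,-0.04,0],"turn":0,"fingers":1},{"xyz":[0.03,-0.12,0],"turn":0,"fingers":1},{"xyz":[0.05,-0.21,0],"turn":0,"fingers":1},{"xyz":[0.08,-0.3,0],"turn":0,"fingers":1},{"xyz":[0.1,-0.39,0],"turn":0,"fingers":1},{"xyz":[0.12,-0.48,0],"turn":0,"fingers":1},{"xyz":[0.14,-0.57,0],"turn":0,"fingers":1},{"xyz":[0.17,-0.66,0],"turn":0,"fingers":1},{"xyz":[0.19,-0.75,0],"turn":0,"fingers":1},{"xyz":[0.21,-0.83,0],"turn":0,"fingers":1},{"xyz":[0.226,-0.87,0],"turn":0,"fingers":1},{"xyz":[0.226,-0.883,0],"turn":0,"fingers":1}]}}

```text
time: 15.25
eef_pos: [0.5771, 0.1245, 0.2285]
tcp_rot: [[0.995, 0.105, -0.001], [0.105, -0.995, 0.0], [-0.001, -0.0, -1.0]]
wrist_force: [-0.1, 0.3, 2.0]
finger_gap: 0.996
finger_force: 0.0
```

```bash
python3 -c "
from h import *
r.read_camera('wrist');p=r.read_camera('wrist');cv2.imwrite('pics/w4.png',p['image'])
for n in ['blue_jar','blue_tile','green_tile','yellow_tile','tub','carton']:
    for d in r.place_of(n,p)[:2]: print(n,round(d['score'],2),np.round(world(p,d['xyz']),4))
go((.5804,.121,.113))"
```

```text
blue_jar 0.76 [0.5773 0.1241 0.0011]
green_tile 0.57 [0.5147 0.0404 0.0024]
yellow_tile 0.57 [ 5.899e-01 -2.570e-02 -3.000e-04]
tub 0.74 [0.5898 0.0429 0.0022]
tub 0.62 [ 0.5256 -0.1549 -0.0016]
carton 0.81 [ 0.4823  0.3308 -0.0009]
t 15.65 tcp [0.577  0.1211 0.2294] yaw 5.77 F [ 0.9 -0.8 -0.1]
(0.5804, 0.121, 0.113) -> [0.0068 0.0008 0.2328]
```

View pics/w4.png

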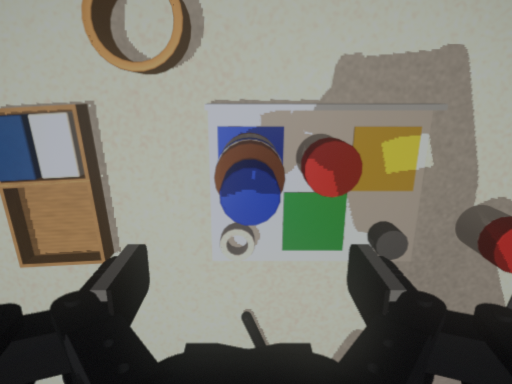

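The blue cap is centred at (250,195), and the green tile (315,221) and yellow tile (388,158) are bare. I'll grip the blue jar.

{"op": "apply_moves", "data": {"steps": [{"xyz":[0.004,0,0.04],"turn":0,"fingers":1},{"xyz":[0.004,0,0.11],"turn":0,"fingers":1},{"xyz":[0.004,0,0.18],"turn":0,"fingers":1},{"xyz":[0.004,0,0.22],"turn":0,"fingers":1},{"xyz":[0.004,0,0.234],"turn":0,"fingers":1},{"xyz":[0.004,0,0.234],"turn":0,"fingers":0.3},{"xyz":[0.004,0,0.234],"turn":0,"fingers":-0.1},{"xyz":[0.004,0,0.234],"turn":0,"fingers":-1},{"xyz":[0.004,0,0.234],"turn":0,"fingers":-1},{"xyz":[0.004,0,0.234],"turn":0,"fingers":-1},{"xyz":[0.004,0,0.234],"turn":0,"fingers":-1}]}}

```text
time: 16.75
eef_pos: [0.5802, 0.1227, 0.1141]
tcp_rot: [[0.995, 0.102, 0.003], [0.102, -0.995, 0.001], [0.003, -0.0, -1.0]]
wrist_force: [0.2, 0.1, 7.0]
finger_gap: 0.503
finger_force: 60.7
```

{"op": "apply_moves", "data": {"steps": [{"xyz":[0,0,-0.02],"turn":0,"fingers":-1},{"xyz":[0,0,-0.07],"turn":0,"fingers":-1},{"xyz":[0,0,-0.14],"turn":0,"fingers":-1},{"xyz":[0,0,-0.21],"turn":0,"fingers":-1},{"xyz":[0,0,-0.28],"turn":0,"fingers":-1},{"xyz":[-0.01,0.02,-0.32],"turn":0,"fingers":-1},{"xyz":[-0.03,0.07,-0.33],"turn":0,"fingers":-1},{"xyz":[-0.07,0.14,-0.33],"turn":0,"fingers":-1},{"xyz":[-0.11,0.22,-0.33],"turn":0,"fingers":-1},{"xyz":[-0.16,0.31,-0.33],"turn":0,"fingers":-1},{"xyz":[-0.21,0.39,-0.33],"turn":0,"fingers":-1},{"xyz":[-0.26,0.47,-0.33],"turn":0,"fingers":-1}]}}

```text
time: 17.95
eef_pos: [0.4723, -0.1261, 0.2781]
tcp_rot: [[0.995, 0.102, 0.001], [0.102, -0.995, -0.0], [0.001, 0.0, -1.0]]
wrist_force: [0.3, -0.7, -1.5]
finger_gap: 0.499
finger_force: 61.2
```

```bash
python3 -c "
from h import *
go((.439,-.324,.28),(.439,-.324,.11))"
```

```text
t 17.95 tcp [ 0.4723 -0.1261  0.2781] yaw 5.87 F [ 0.3 -0.7 -1.5]
(0.439, -0.324, 0.28) -> [-0.1068  0.3869 -0.0037]
(0.439, -0.324, 0.11) -> [-0.107   0.3867  0.3363]
```

{"op": "apply_moves", "data": {"steps": [{"xyz":[-0.03,0.08,0],"turn":0,"fingers":-1},{"xyz":[-0.05,0.17,0],"turn":0,"fingers":-1},{"xyz":[-0.075,0.26,0],"turn":0,"fingers":-1},{"xyz":[-0.1,0.34,0],"turn":0,"fingers":-1},{"xyz":[-0.107,0.38,0.01],"turn":0,"fingers":-1},{"xyz":[-0.107,0.387,0.06],"turn":0,"fingers":-1},{"xyz":[-0.107,0.387,0.13],"turn":0,"fingers":-1},{"xyz":[-0.107,0.387,0.2],"turn":0,"fingers":-1},{"xyz":[-0.107,0.387,0.27],"turn":0,"fingers":-1},{"xyz":[-0.107,0.387,0.315],"turn":0,"fingers":-1},{"xyz":[-0.107,0.387,0.332],"turn":0,"fingers":-1},{"xyz":[-0.107,0.387,0.337],"turn":0,"fingers":-1}]}}

```text
time: 19.15
eef_pos: [0.4398, -0.3219, 0.1102]
tcp_rot: [[0.995, 0.102, -0.002], [0.102, -0.995, 0.002], [-0.002, -0.002, -1.0]]
wrist_force: [-7.5, 8.6, 31.3]
finger_gap: 0.501
finger_force: 64.4
```

{"op": "apply_moves", "data": {"steps": [{"xyz":[0,0,0.001],"turn":0,"fingers":-1},{"xyz":[0,0,0.001],"turn":0,"fingers":-1},{"xyz":[0,0,0.001],"turn":0,"fingers":0.2},{"xyz":[0,0,0.001],"turn":0,"fingers":0.6},{"xyz":[0,0,0.001],"turn":0,"fingers":1},{"xyz":[0,0,0.001],"turn":0,"fingers":1},{"xyz":[0,0,0.001],"turn":0,"fingers":1},{"xyz":[0,0,-0.04],"turn":0,"fingers":1},{"xyz":[0,0,-0.1],"turn":0,"fingers":1},{"xyz":[0,0,-0.17],"turn":0,"fingers":1},{"xyz":[0,0,-0.23],"turn":0,"fingers":1},{"xyz":[0,0,-0.24],"turn":0,"fingers":1}]}}

```text
time: 20.35
eef_pos: [0.4418, -0.3239, 0.2325]
tcp_rot: [[0.995, 0.102, 0.005], [0.102, -0.995, -0.004], [0.005, 0.004, -1.0]]
wrist_force: [0.3, -0.0, -0.4]
finger_gap: 1.002
finger_force: 0.0
```

```bash
python3 -c "
from h import *
p=r.read_camera('side')
for n in ['blue_jar','green_jar','yellow_jar','mat','tub']:
    for d in r.place_of(n,p)[:3]: print(n,round(d['score'],2),np.round(world(p,d['xyz']),4))
cv2.imwrite('pics/s5.png',cv2.resize(p['image'][90:260,150:350],(800,680))[:600])
go((.5,.03,.24))"
```

```text
blue_jar 0.75 [ 0.4403 -0.322   0.0038]
green_jar 0.61 [ 5.802e-01  1.260e-01 -5.000e-04]
green_jar 0.59 [ 0.5091 -0.3296 -0.0047]
yellow_jar 0.76 [ 0.5818 -0.3399  0.0028]
mat 0.79 [ 0.5144 -0.3342  0.004 ]
tub 0.82 [ 0.5305 -0.1512 -0.0008]
tub 0.77 [0.5902 0.0519 0.006 ]
t 20.65 tcp [ 0.4394 -0.322   0.2273] yaw 5.85 F [ 0.5 -0.6  0.5]
(0.5, 0.03, 0.24) -> [ 0.1922 -0.6881 -0.0245]
```

View pics/s5.png

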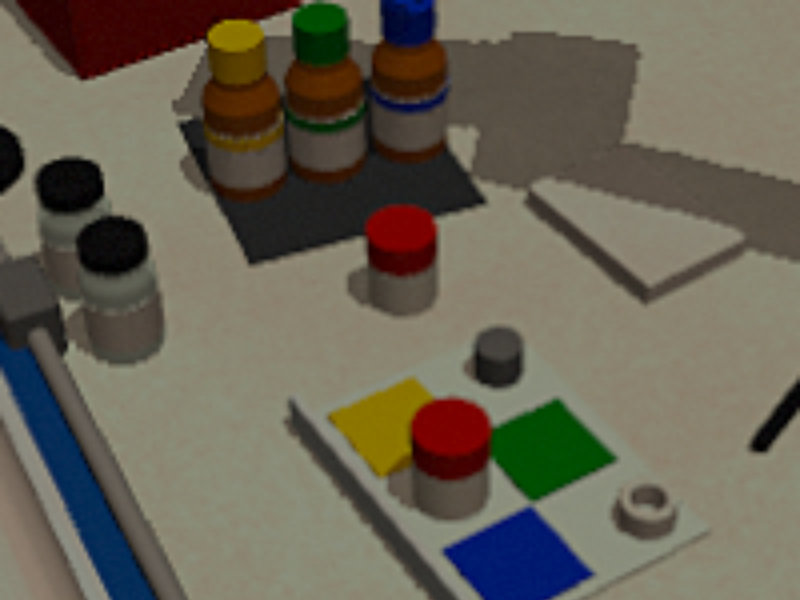

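All three jars stand upright on the mat (crop: yellow 245,110; green 327,90; blue 410,80). The tub is still in place at (450,460). Next is the tub.

{"op": "apply_moves", "data": {"steps": [{"xyz":[0.02,-0.04,0],"turn":0,"fingers":1},{"xyz":[0.06,-0.11,0],"turn":0,"fingers":1},{"xyz":[0.1,-0.19,0],"turn":0,"fingers":1},{"xyz":[0.15,-0.27,0],"turn":0,"fingers":1},{"xyz":[0.2,-0.35,0],"turn":0,"fingers":1},{"xyz":[0.25,-0.43,0],"turn":0,"fingers":1},{"xyz":[0.29,-0.51,0],"turn":0,"fingers":1},{"xyz":[0.33,-0.59,0],"turn":0,"fingers":1},{"xyz":[0.36,-0.66,0],"turn":0,"fingers":1},{"xyz":[0.371,-0.7,0],"turn":0,"fingers":1},{"xyz":[0.371,-0.704,0],"turn":0,"fingers":1},{"xyz":[0.371,-0.704,0],"turn":0,"fingers":1}]}}

```text
time: 21.85
eef_pos: [0.5881, 0.0466, 0.2276]
tcp_rot: [[0.995, 0.103, -0.002], [0.103, -0.995, -0.0], [-0.002, 0.0, -1.0]]
wrist_force: [-0.4, -1.1, 0.2]
finger_gap: 0.999
finger_force: 0.0
```

```bash
cat > t.py <<'E'
from h import *
import sys
for i in range(3): p=r.read_camera('wrist')
cv2.imwrite(f'pics/{sys.argv[1]}.png',p['image'])
H,S,V=[a.astype(int) for a in cv2.split(cv2.cvtColor(p['image'],cv2.COLOR_BGR2HSV))]
for n,h0,h1 in [("blue",110,130),("green",50,80),("yellow",18,34)]:
    m=((H>=h0)&(H<=h1)&(S>130)&(V>40)).astype(np.uint8);m=cv2.morphologyEx(m,2,np.ones((3,3)))
    for c in cv2.findContours(m,0,2)[0]:
        if cv2.contourArea(c)<1500: continue
        W=np.array([atz(p,*q[0],.006)[:2] for q in c]).astype(np.float32);a=cv2.minAreaRect(W);print(n,np.round(cv2.contourArea(c)),np.round(a[0],4),np.round(a[1],4),round(a[2],1))
for d in r.place_of('tub',p)[:3]: print('tub',round(d['score'],2),np.round(world(p,d['xyz']),4))
go((.588,.047,.04))
E
python3 t.py w6
```

```text
blue 3822.0 [0.5782 0.1214] [0.0695 0.0702] 6.0
green 3000.0 [0.5118 0.0404] [0.0674 0.0684] 5.8
yellow 3921.0 [ 0.5933 -0.0252] [0.0695 0.0709] 5.8
tub 0.94 [ 0.5249 -0.1532 -0.0026]
tub 0.91 [0.5871 0.0435 0.0053]
t 22.05 tcp [0.5885 0.0452 0.2286] yaw 5.77 F [ 0.6 -0.6  0.1]
(0.588, 0.047, 0.04) -> [-3.000e-04 -3.600e-03  3.772e-01]
```

View pics/w6.png

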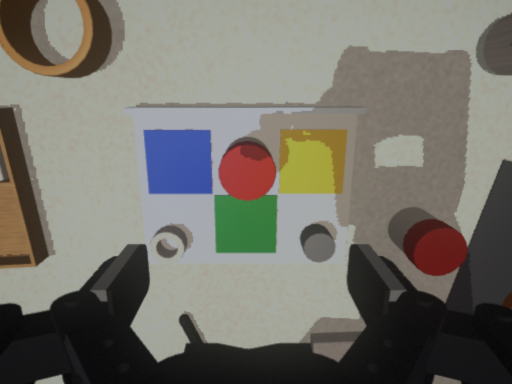

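The tub's lid is centred at (247,170), with the tiles at (178,160), (246,224) and (313,160). I'll descend onto the lid.

{"op": "apply_moves", "data": {"steps": [{"xyz":[0,-0.003,0.04],"turn":0,"fingers":1},{"xyz":[0,-0.003,0.11],"turn":0,"fingers":1},{"xyz":[0,-0.003,0.19],"turn":0,"fingers":1},{"xyz":[0,-0.003,0.27],"turn":0,"fingers":1},{"xyz":[0,-0.003,0.34],"turn":0,"fingers":1},{"xyz":[0,-0.003,0.37],"turn":0,"fingers":1},{"xyz":[0,-0.003,0.385],"turn":0,"fingers":1},{"xyz":[0,-0.003,0.385],"turn":0,"fingers":0.4},{"xyz":[0,-0.003,0.385],"turn":0,"fingers":0.1},{"xyz":[0,-0.003,0.385],"turn":0,"fingers":-1},{"xyz":[0,-0.003,0.385],"turn":0,"fingers":-1},{"xyz":[0,-0.003,0.385],"turn":0,"fingers":-1}]}}

```text
time: 23.25
eef_pos: [0.5903, 0.048, 0.0384]
tcp_rot: [[0.995, 0.102, 0.004], [0.102, -0.995, 0.0], [0.004, 0.0, -1.0]]
wrist_force: [0.1, -0.4, 7.7]
finger_gap: 0.614
finger_force: 63.0
```

```bash
python3 -c "
from h import *
go((.487,.331,.14),(.487,.331,.038))"
```

```text
t 23.25 tcp [0.5903 0.048  0.0384] yaw 5.86 F [ 0.1 -0.4  7.7]
(0.487, 0.331, 0.14) -> [-0.1469 -0.5841 -0.2039]
(0.487, 0.331, 0.038) -> [-1.477e-01 -5.841e-01  1.000e-04]
```

{"op": "apply_moves", "data": {"steps": [{"xyz":[0,0,-0.02],"turn":0,"fingers":-1},{"xyz":[0,0,-0.07],"turn":0,"fingers":-1},{"xyz":[0,0,-0.14],"turn":0,"fingers":-1},{"xyz":[-0.01,-0.03,-0.19],"turn":0,"fingers":-1},{"xyz":[-0.03,-0.09,-0.2],"turn":0,"fingers":-1},{"xyz":[-0.05,-0.17,-0.2],"turn":0,"fingers":-1},{"xyz":[-0.07,-0.26,-0.2],"turn":0,"fingers":-1},{"xyz":[-0.09,-0.35,-0.2],"turn":0,"fingers":-1},{"xyz":[-0.11,-0.43,-0.2],"turn":0,"fingers":-1},{"xyz":[-0.13,-0.5,-0.2],"turn":0,"fingers":-1},{"xyz":[-0.147,-0.56,-0.2],"turn":0,"fingers":-1},{"xyz":[-0.147,-0.584,-0.2],"turn":0,"fingers":-1}]}}

```text
time: 24.45
eef_pos: [0.4843, 0.3334, 0.1372]
tcp_rot: [[0.994, 0.105, 0.0], [0.105, -0.994, 0.001], [0.0, -0.001, -1.0]]
wrist_force: [0.9, 0.3, -1.1]
finger_gap: 0.62
finger_force: 63.1
```

```bash
python3 -c "
from h import *
for i in range(2): p=r.read_camera('wrist')
for d in r.place_of('carton',p)[:2]: print(round(d['score'],2),np.round(world(p,d['xyz']),4))
q=r.read_camera('side')
for d in r.place_of('carton',q)[:2]: print(round(d['score'],2),np.round(world(q,d['xyz']),4))
cv2.imwrite('pics/w7.png',p['image'])
go((.487,.331,.038))"
```

```text
0.69 [ 0.4832  0.3312 -0.0023]
0.67 [0.4868 0.3306 0.0022]
t 24.7 tcp [0.4861 0.3299 0.1365] yaw 5.81 F [ 0.3 -0.5 -0.3]
(0.487, 0.331, 0.038) -> [ 0.0021 -0.0021  0.197 ]
```

View pics/w7.png

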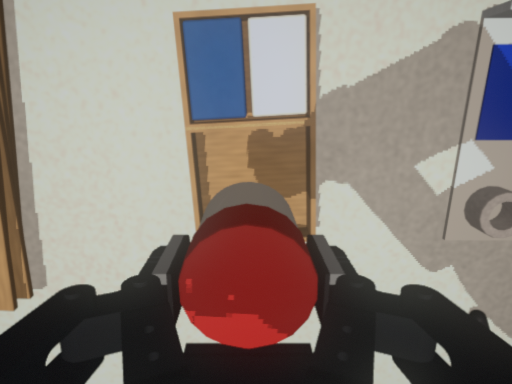

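```bash
python3 -c "
from h import *
p=r.read_camera('wrist')
for u,v in [(177,13),(315,6),(189,126),(311,118),(316,230)]: print((u,v),np.round(atz(p,u,v,.026),4))"
```

```text
(177, 13) [0.603  0.3903 0.026 ]
(315, 6) [0.6168 0.2976 0.026 ]
(189, 126) [0.5282 0.3782 0.026 ]
(311, 118) [0.5432 0.2888 0.026 ]
(316, 230) [0.4556 0.2711 0.026 ]
```

The carton's cell centre comes out at about (0.488, 0.329), so the tub is already over it. I'll lower and release it.

{"op": "apply_moves", "data": {"steps": [{"xyz":[0.003,0.001,0.03],"turn":0,"fingers":-1},{"xyz":[0.003,0.001,0.08],"turn":0,"fingers":-1},{"xyz":[0.003,0.001,0.13],"turn":0,"fingers":-1},{"xyz":[0.003,0.001,0.17],"turn":0,"fingers":-1},{"xyz":[0.003,0.001,0.188],"turn":0,"fingers":-1},{"xyz":[0.003,0.001,0.196],"turn":0,"fingers":-1},{"xyz":[0.003,0.001,0.197],"turn":0,"fingers":-1},{"xyz":[0.003,0.001,0.197],"turn":0,"fingers":0.4},{"xyz":[0.003,0.001,0.197],"turn":0,"fingers":1},{"xyz":[0.003,0.001,0.197],"turn":0,"fingers":1},{"xyz":[0.003,0.001,0.197],"turn":0,"fingers":1},{"xyz":[0.003,0.001,0.197],"turn":0,"fingers":1}]}}

```text
time: 25.95
eef_pos: [0.4874, 0.3306, 0.0378]
tcp_rot: [[0.995, 0.102, 0.0], [0.102, -0.995, 0.0], [0.0, -0.0, -1.0]]
wrist_force: [-0.3, -0.2, 0.3]
finger_gap: 0.999
finger_force: 0.0
```

{"op": "apply_moves", "data": {"steps": [{"xyz":[0,0,-0.03],"turn":0,"fingers":1},{"xyz":[0,0,-0.1],"turn":0,"fingers":1},{"xyz":[0,0,-0.18],"turn":0,"fingers":1},{"xyz":[0,0,-0.26],"turn":0,"fingers":1},{"xyz":[0,0,-0.34],"turn":0,"fingers":1},{"xyz":[0,0,-0.38],"turn":0,"fingers":1},{"xyz":[0,0,-0.39],"turn":0,"fingers":1},{"xyz":[0,0,-0.39],"turn":0,"fingers":1}]}}

```text
time: 26.75
eef_pos: [0.4874, 0.3307, 0.2339]
tcp_rot: [[0.995, 0.102, 0.002], [0.102, -0.995, 0.001], [0.002, -0.001, -1.0]]
wrist_force: [-0.1, 0.5, 0.2]
finger_gap: 0.999
finger_force: 0.0
```

```bash
python3 -c "
from h import *
for i in range(2): p=r.read_camera('wrist')
for d in r.place_of('tub',p)[:3]: print(round(d['score'],2),np.round(world(p,d['xyz']),4))
cv2.imwrite('pics/w8.png',p['image'])
go((.4398,-.322,.24))"
```

```text
0.61 [0.4876 0.3286 0.0011]
t 26.9 tcp [0.4864 0.3301 0.2313] yaw 5.85 F [-0.3 -0.4 -0.6]
(0.4398, -0.322, 0.24) -> [-0.2258  1.2878 -0.0152]
```

View pics/w8.png

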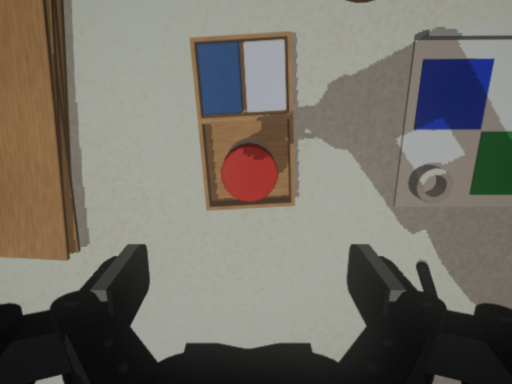

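The tub stands upright in the empty cell (lid at 249,173). Next come the jars, blue first.

{"op": "apply_moves", "data": {"steps": [{"xyz":[-0.01,0.04,0],"turn":0,"fingers":1},{"xyz":[-0.03,0.12,0],"turn":0,"fingers":1},{"xyz":[-0.04,0.21,0],"turn":0,"fingers":1},{"xyz":[-0.05,0.3,0],"turn":0,"fingers":1},{"xyz":[-0.07,0.39,0],"turn":0,"fingers":1},{"xyz":[-0.08,0.48,0],"turn":0,"fingers":1},{"xyz":[-0.1,0.57,0],"turn":0,"fingers":1},{"xyz":[-0.12,0.66,0],"turn":0,"fingers":1},{"xyz":[-0.13,0.75,0],"turn":0,"fingers":1},{"xyz":[-0.15,0.83,0],"turn":0,"fingers":1},{"xyz":[-0.16,0.91,0],"turn":0,"fingers":1},{"xyz":[-0.17,0.99,0],"turn":0,"fingers":1}]}}

```text
time: 28.1
eef_pos: [0.452, -0.1719, 0.2315]
tcp_rot: [[0.995, 0.102, -0.003], [0.102, -0.995, 0.001], [-0.002, -0.001, -1.0]]
wrist_force: [0.5, -0.7, 0.2]
finger_gap: 0.999
finger_force: 0.0
```

{"op": "apply_moves", "data": {"steps": [{"xyz":[-0.01,0.08,0],"turn":0,"fingers":1},{"xyz":[-0.03,0.16,0],"turn":0,"fingers":1},{"xyz":[-0.045,0.23,0],"turn":0,"fingers":1},{"xyz":[-0.056,0.28,0],"turn":0,"fingers":1},{"xyz":[-0.056,0.298,0],"turn":0,"fingers":1},{"xyz":[-0.056,0.298,0],"turn":0,"fingers":1},{"xyz":[-0.056,0.298,0],"turn":0,"fingers":1}]}}

```text
time: 28.8
eef_pos: [0.4403, -0.3205, 0.232]
tcp_rot: [[0.995, 0.102, -0.002], [0.102, -0.995, 0.002], [-0.001, -0.002, -1.0]]
wrist_force: [-0.1, 0.6, 0.2]
finger_gap: 1.002
finger_force: 0.0
```

```bash
python3 -c "
from h import *
p=r.read_camera('wrist')
for n in NAMES[:3]:
  for d in r.place_of(n,p)[:1]: print(n,round(d['score'],2),np.round(world(p,d['xyz']),4))
cv2.imwrite('pics/w9.png',p['image'])
go((.4400,-.322,.111))"
```

```text
blue_jar 0.76 [ 0.4382 -0.32   -0.0013]
green_jar 0.65 [ 0.5079 -0.3292 -0.0033]
yellow_jar 0.7 [ 0.579  -0.3358  0.0008]
t 29.0 tcp [ 0.4407 -0.3204  0.2328] yaw 5.93 F [-0.4  0.3 -1. ]
(0.44, -0.322, 0.111) -> [-0.0017  0.003   0.2436]
```

View pics/w9.png

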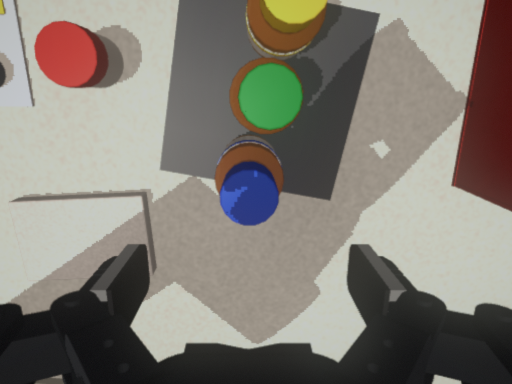

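The blue cap is centred at (250,195), with the green jar clear of it at (268,97). I'll grip and lift.

{"op": "apply_moves", "data": {"steps": [{"xyz":[-0.001,0.002,0.04],"turn":0,"fingers":1},{"xyz":[-0.001,0.002,0.11],"turn":0,"fingers":1},{"xyz":[-0.001,0.002,0.18],"turn":0,"fingers":1},{"xyz":[-0.001,0.002,0.23],"turn":0,"fingers":1},{"xyz":[-0.001,0.002,0.244],"turn":0,"fingers":1},{"xyz":[-0.001,0.002,0.244],"turn":0,"fingers":0.3},{"xyz":[-0.001,0.002,0.244],"turn":0,"fingers":-0.1},{"xyz":[-0.001,0.002,0.244],"turn":0,"fingers":-1},{"xyz":[-0.001,0.002,0.244],"turn":0,"fingers":-1},{"xyz":[-0.001,0.002,0.244],"turn":0,"fingers":-1},{"xyz":[-0.001,0.002,0.244],"turn":0,"fingers":-1}]}}

```text
time: 30.1
eef_pos: [0.4411, -0.3231, 0.1127]
tcp_rot: [[0.995, 0.102, 0.002], [0.102, -0.995, -0.001], [0.002, 0.002, -1.0]]
wrist_force: [0.6, 2.9, 6.1]
finger_gap: 0.494
finger_force: 60.2
```

```bash
python3 -c "
from h import *
go((.579,.1212,.28))"
```

```text
t 30.1 tcp [ 0.4411 -0.3231  0.1127] yaw 5.85 F [0.6 2.9 6.1]
(0.579, 0.1212, 0.28) -> [ 0.3656 -0.8553 -0.3352]
```

{"op": "apply_moves", "data": {"steps": [{"xyz":[0,0,-0.02],"turn":0,"fingers":-1},{"xyz":[0,0,-0.07],"turn":0,"fingers":-1},{"xyz":[0,0,-0.14],"turn":0,"fingers":-1},{"xyz":[0,0,-0.21],"turn":0,"fingers":-1},{"xyz":[0,0,-0.28],"turn":0,"fingers":-1},{"xyz":[0.01,-0.02,-0.32],"turn":0,"fingers":-1},{"xyz":[0.03,-0.07,-0.33],"turn":0,"fingers":-1},{"xyz":[0.06,-0.14,-0.33],"turn":0,"fingers":-1},{"xyz":[0.1,-0.22,-0.33],"turn":0,"fingers":-1},{"xyz":[0.135,-0.31,-0.33],"turn":0,"fingers":-1},{"xyz":[0.17,-0.39,-0.33],"turn":0,"fingers":-1},{"xyz":[0.2,-0.47,-0.33],"turn":0,"fingers":-1}]}}

```text
time: 31.3
eef_pos: [0.516, -0.0769, 0.2771]
tcp_rot: [[0.995, 0.102, 0.002], [0.102, -0.995, -0.0], [0.002, 0.001, -1.0]]
wrist_force: [1.2, 0.3, -1.6]
finger_gap: 0.499
finger_force: 61.2
```

{"op": "apply_moves", "data": {"steps": [{"xyz":[0.03,-0.08,0],"turn":0,"fingers":-1},{"xyz":[0.06,-0.16,0],"turn":0,"fingers":-1},{"xyz":[0.1,-0.24,0],"turn":0,"fingers":-1},{"xyz":[0.135,-0.31,0],"turn":0,"fingers":-1},{"xyz":[0.155,-0.36,0],"turn":0,"fingers":-1},{"xyz":[0.164,-0.383,0],"turn":0,"fingers":-1},{"xyz":[0.164,-0.385,0],"turn":0,"fingers":-1},{"xyz":[0.164,-0.385,0.02],"turn":0,"fingers":-1},{"xyz":[0.164,-0.385,0.08],"turn":0,"fingers":-1},{"xyz":[0.164,-0.385,0.14],"turn":0,"fingers":-1},{"xyz":[0.164,-0.385,0.2],"turn":0,"fingers":-1},{"xyz":[0.164,-0.385,0.24],"turn":0,"fingers":-1}]}}

```text
time: 32.5
eef_pos: [0.5759, 0.1191, 0.1534]
tcp_rot: [[0.995, 0.1, -0.003], [0.1, -0.995, -0.001], [-0.003, 0.001, -1.0]]
wrist_force: [0.1, -0.1, -1.6]
finger_gap: 0.495
finger_force: 61.1
```

```bash
python3 -c "
from h import *
go((.579,.1212,.1167))"
```

```text
t 32.5 tcp [0.5759 0.1191 0.1534] yaw 5.75 F [ 0.1 -0.1 -1.6]
(0.579, 0.1212, 0.1167) -> [ 0.0068 -0.0035  0.0733]
```

{"op": "apply_moves", "data": {"steps": [{"xyz":[0.006,-0.003,0.03],"turn":0,"fingers":-1},{"xyz":[0.006,-0.003,0.055],"turn":0,"fingers":-1},{"xyz":[0.006,-0.003,0.066],"turn":0,"fingers":-1},{"xyz":[0.006,-0.003,0.066],"turn":0,"fingers":-1},{"xyz":[0.006,-0.003,0.066],"turn":0,"fingers":-1}]}}

```text
time: 33.0
eef_pos: [0.581, 0.123, 0.1236]
tcp_rot: [[0.995, 0.102, 0.001], [0.102, -0.995, 0.0], [0.001, -0.0, -1.0]]
wrist_force: [0.4, 0.2, -1.7]
finger_gap: 0.498
finger_force: 61.1
```

```bash
python3 -c "
from h import *
go((.579,.1212,.1165))"
```

```text
t 33.0 tcp [0.581  0.123  0.1236] yaw 5.85 F [ 0.4  0.2 -1.7]
(0.579, 0.1212, 0.1165) -> [-0.0043  0.0033  0.0141]
```

{"op": "apply_moves", "data": {"steps": [{"xyz":[-0.004,0.003,0.006],"turn":0,"fingers":-1},{"xyz":[-0.004,0.003,0.011],"turn":0,"fingers":-1},{"xyz":[-0.004,0.003,0.013],"turn":0,"fingers":-1},{"xyz":[-0.004,0.003,0.014],"turn":0,"fingers":-1},{"xyz":[-0.004,0.003,0.014],"turn":0,"fingers":-1}]}}

```text
time: 33.5
eef_pos: [0.5791, 0.1215, 0.1168]
tcp_rot: [[0.995, 0.102, 0.001], [0.102, -0.995, 0.0], [0.001, -0.0, -1.0]]
wrist_force: [-1.1, -0.0, 4.0]
finger_gap: 0.496
finger_force: 61.9
```

```bash
python3 -c "
from h import *
go((.579,.1212,.1165))"
```

```text
t 33.5 tcp [0.5791 0.1215 0.1168] yaw 5.86 F [-1.1 -0.   4. ]
(0.579, 0.1212, 0.1165) -> [-0.0002  0.0005  0.0005]
```

In contact (+4 N). I'll release, rise and go for green.

{"op": "apply_moves", "data": {"steps": [{"xyz":[0,0,0],"turn":0,"fingers":0.2},{"xyz":[0,0,0],"turn":0,"fingers":0.6},{"xyz":[0,0,0],"turn":0,"fingers":1},{"xyz":[0,0,0],"turn":0,"fingers":1},{"xyz":[0,0,0],"turn":0,"fingers":1},{"xyz":[0,0,-0.04],"turn":0,"fingers":1},{"xyz":[0,0,-0.1],"turn":0,"fingers":1},{"xyz":[0,0,-0.17],"turn":0,"fingers":1},{"xyz":[0,0,-0.22],"turn":0,"fingers":1},{"xyz":[0,0,-0.23],"turn":0,"fingers":1}]}}

```text
time: 34.5
eef_pos: [0.5804, 0.1217, 0.2342]
tcp_rot: [[0.995, 0.102, 0.006], [0.102, -0.995, 0.001], [0.006, -0.0, -1.0]]
wrist_force: [0.5, 0.5, 0.3]
finger_gap: 1.0
finger_force: 0.0
```

```bash
python3 -c "
from h import *
go((.510,-.3295,.23))"
```

```text
t 34.5 tcp [0.5804 0.1217 0.2342] yaw 5.85 F [0.5 0.5 0.3]
(0.51, -0.3295, 0.23) -> [-0.2322  0.8833  0.0067]
```

{"op": "apply_moves", "data": {"steps": [{"xyz":[-0.01,0.04,0],"turn":0,"fingers":1},{"xyz":[-0.03,0.12,0],"turn":0,"fingers":1},{"xyz":[-0.05,0.21,0],"turn":0,"fingers":1},{"xyz":[-0.08,0.3,0],"turn":0,"fingers":1},{"xyz":[-0.1,0.39,0],"turn":0,"fingers":1},{"xyz":[-0.12,0.48,0],"turn":0,"fingers":1},{"xyz":[-0.15,0.57,0],"turn":0,"fingers":1},{"xyz":[-0.17,0.66,0],"turn":0,"fingers":1},{"xyz":[-0.2,0.75,0],"turn":0,"fingers":1},{"xyz":[-0.22,0.83,0],"turn":0,"fingers":1},{"xyz":[-0.231,0.87,0],"turn":0,"fingers":1},{"xyz":[-0.231,0.882,0],"turn":0,"fingers":1}]}}

```text
time: 35.7
eef_pos: [0.5075, -0.3312, 0.2296]
tcp_rot: [[0.995, 0.099, -0.001], [0.099, -0.995, 0.001], [-0.001, -0.001, -1.0]]
wrist_force: [-0.1, 0.3, -0.3]
finger_gap: 1.003
finger_force: 0.0
```

```bash
python3 -c "
from h import *
for i in range(3): p=r.read_camera('wrist')
for n in NAMES[1:3]:
  for d in r.place_of(n,p)[:1]: print(n,round(d['score'],2),np.round(world(p,d['xyz']),4))
go((.510,-.3295,.111))"
```

```text
green_jar 0.61 [ 0.5106 -0.3277 -0.0028]
yellow_jar 0.71 [ 0.5786 -0.3357  0.0015]
t 35.95 tcp [ 0.5088 -0.3278  0.2304] yaw 5.92 F [ 0.2  0.2 -0.5]
(0.51, -0.3295, 0.111) -> [0.0023 0.0038 0.2388]
```

{"op": "apply_moves", "data": {"steps": [{"xyz":[0.002,0.002,0.04],"turn":0,"fingers":1},{"xyz":[0.002,0.002,0.11],"turn":0,"fingers":1},{"xyz":[0.002,0.002,0.18],"turn":0,"fingers":1},{"xyz":[0.002,0.002,0.225],"turn":0,"fingers":1},{"xyz":[0.002,0.002,0.24],"turn":0,"fingers":1},{"xyz":[0.002,0.002,0.24],"turn":0,"fingers":0.3},{"xyz":[0.002,0.002,0.24],"turn":0,"fingers":-0.1},{"xyz":[0.002,0.002,0.24],"turn":0,"fingers":-1},{"xyz":[0.002,0.002,0.24],"turn":0,"fingers":-1},{"xyz":[0.002,0.002,0.24],"turn":0,"fingers":-1},{"xyz":[0.002,0.002,0.24],"turn":0,"fingers":-1}]}}

```text
time: 37.05
eef_pos: [0.5108, -0.3303, 0.1128]
tcp_rot: [[0.995, 0.102, 0.002], [0.102, -0.995, -0.001], [0.002, 0.001, -1.0]]
wrist_force: [0.1, 2.8, 6.1]
finger_gap: 0.499
finger_force: 60.4
```

```bash
python3 -c "
from h import *
go((.5133,.0401,.28))"
```

```text
t 37.05 tcp [ 0.5108 -0.3303  0.1128] yaw 5.84 F [0.1 2.8 6.1]
(0.5133, 0.0401, 0.28) -> [ 0.0812 -0.7361 -0.3353]
```

{"op": "apply_moves", "data": {"steps": [{"xyz":[0,0,-0.02],"turn":0,"fingers":-1},{"xyz":[0,0,-0.07],"turn":0,"fingers":-1},{"xyz":[0,0,-0.14],"turn":0,"fingers":-1},{"xyz":[0,0,-0.21],"turn":0,"fingers":-1},{"xyz":[0,0,-0.28],"turn":0,"fingers":-1},{"xyz":[0,-0.02,-0.32],"turn":0,"fingers":-1},{"xyz":[0.01,-0.07,-0.33],"turn":0,"fingers":-1},{"xyz":[0.02,-0.14,-0.33],"turn":0,"fingers":-1},{"xyz":[0.03,-0.22,-0.33],"turn":0,"fingers":-1},{"xyz":[0.04,-0.31,-0.33],"turn":0,"fingers":-1},{"xyz":[0.05,-0.39,-0.33],"turn":0,"fingers":-1},{"xyz":[0.06,-0.46,-0.33],"turn":0,"fingers":-1}]}}

```text
time: 38.25
eef_pos: [0.5156, -0.0964, 0.2767]
tcp_rot: [[0.995, 0.102, 0.001], [0.102, -0.995, -0.0], [0.001, 0.0, -1.0]]
wrist_force: [0.6, -0.9, -3.2]
finger_gap: 0.496
finger_force: 61.4
```

{"op": "apply_moves", "data": {"steps": [{"xyz":[0.007,-0.08,0],"turn":0,"fingers":-1},{"xyz":[0.014,-0.16,0],"turn":0,"fingers":-1},{"xyz":[0.02,-0.23,0],"turn":0,"fingers":-1},{"xyz":[0.021,-0.265,0],"turn":0,"fingers":-1},{"xyz":[0.021,-0.276,0],"turn":0,"fingers":-1},{"xyz":[0.021,-0.276,0.02],"turn":0,"fingers":-1},{"xyz":[0.021,-0.276,0.08],"turn":0,"fingers":-1},{"xyz":[0.021,-0.276,0.14],"turn":0,"fingers":-1},{"xyz":[0.021,-0.276,0.2],"turn":0,"fingers":-1},{"xyz":[0.021,-0.276,0.25],"turn":0,"fingers":-1},{"xyz":[0.021,-0.276,0.28],"turn":0,"fingers":-1},{"xyz":[0.021,-0.276,0.29],"turn":0,"fingers":-1}]}}

```text
time: 39.45
eef_pos: [0.5111, 0.0388, 0.1287]
tcp_rot: [[0.995, 0.101, -0.004], [0.101, -0.995, -0.0], [-0.004, 0.0, -1.0]]
wrist_force: [1.0, -0.2, -2.2]
finger_gap: 0.498
finger_force: 61.6
```

{"op": "apply_moves", "data": {"steps": [{"xyz":[0,0,0],"turn":0,"fingers":-1},{"xyz":[0,0,0],"turn":0,"fingers":-1},{"xyz":[0,0,0],"turn":0,"fingers":-1}]}}

```text
time: 39.75
eef_pos: [0.5133, 0.0399, 0.1319]
tcp_rot: [[0.995, 0.102, 0.002], [0.102, -0.995, 0.0], [0.002, 0.0, -1.0]]
wrist_force: [-0.1, -0.6, -2.7]
finger_gap: 0.494
finger_force: 61.6
```

```bash
python3 -c "
from h import *
go((.5133,.0401,.1168))"
```

```text
t 39.75 tcp [0.5133 0.0399 0.1319] yaw 5.84 F [-0.1 -0.6 -2.7]
(0.5133, 0.0401, 0.1168) -> [-0.0001 -0.0003  0.0301]
```

{"op": "apply_moves", "data": {"steps": [{"xyz":[0,0,0.015],"turn":0,"fingers":-1},{"xyz":[0,0,0.025],"turn":0,"fingers":-1},{"xyz":[0,0,0.029],"turn":0,"fingers":-1},{"xyz":[0,0,0.03],"turn":0,"fingers":-1},{"xyz":[0,0,0.03],"turn":0,"fingers":-1}]}}

```text
time: 40.25
eef_pos: [0.5131, 0.0404, 0.1168]
tcp_rot: [[0.995, 0.102, 0.001], [0.102, -0.995, 0.0], [0.001, -0.0, -1.0]]
wrist_force: [-2.2, 0.9, 9.5]
finger_gap: 0.496
finger_force: 63.0
```

{"op": "apply_moves", "data": {"steps": [{"xyz":[0,0,0],"turn":0,"fingers":0.2},{"xyz":[0,0,0],"turn":0,"fingers":0.6},{"xyz":[0,0,0],"turn":0,"fingers":1},{"xyz":[0,0,0],"turn":0,"fingers":1},{"xyz":[0,0,0],"turn":0,"fingers":1},{"xyz":[0,0,-0.04],"turn":0,"fingers":1},{"xyz":[0,0,-0.1],"turn":0,"fingers":1},{"xyz":[0,0,-0.17],"turn":0,"fingers":1},{"xyz":[0,0,-0.22],"turn":0,"fingers":1},{"xyz":[0,0,-0.23],"turn":0,"fingers":1}]}}

```text
time: 41.25
eef_pos: [0.5143, 0.0403, 0.2339]
tcp_rot: [[0.995, 0.102, 0.006], [0.102, -0.995, 0.0], [0.006, 0.0, -1.0]]
wrist_force: [0.5, -0.9, -0.6]
finger_gap: 1.003
finger_force: 0.0
```

```bash
python3 -c "
from h import *
go((.580,-.3357,.23))"
```

```text
t 41.25 tcp [0.5143 0.0403 0.2339] yaw 5.85 F [ 0.5 -0.9 -0.6]
(0.58, -0.3357, 0.23) -> [0.0539 0.7614 0.0083]
```

{"op": "apply_moves", "data": {"steps": [{"xyz":[0,0.04,0],"turn":0,"fingers":1},{"xyz":[0.01,0.12,0],"turn":0,"fingers":1},{"xyz":[0.02,0.22,0],"turn":0,"fingers":1},{"xyz":[0.03,0.32,0],"turn":0,"fingers":1},{"xyz":[0.04,0.41,0],"turn":0,"fingers":1},{"xyz":[0.045,0.5,0],"turn":0,"fingers":1},{"xyz":[0.05,0.59,0],"turn":0,"fingers":1},{"xyz":[0.054,0.67,0],"turn":0,"fingers":1},{"xyz":[0.054,0.73,0],"turn":0,"fingers":1},{"xyz":[0.054,0.761,0],"turn":0,"fingers":1},{"xyz":[0.054,0.761,0],"turn":0,"fingers":1},{"xyz":[0.054,0.761,0],"turn":0,"fingers":1}]}}

```text
time: 42.45
eef_pos: [0.5778, -0.3344, 0.23]
tcp_rot: [[0.995, 0.102, -0.001], [0.102, -0.995, 0.001], [-0.001, -0.001, -1.0]]
wrist_force: [0.5, 0.3, 1.0]
finger_gap: 1.001
finger_force: 0.0
```

```bash
python3 -c "
from h import *
for i in range(2): p=r.read_camera('wrist')
for n in NAMES[2:3]:
  for d in r.place_of(n,p)[:1]: print(n,round(d['score'],2),np.round(world(p,d['xyz']),4))
go((.580,-.3357,.111))"
```

```text
yellow_jar 0.8 [ 0.577  -0.3345  0.0012]
t 42.6 tcp [ 0.5782 -0.3339  0.2308] yaw 5.94 F [ 0.3 -0.3  1. ]
(0.58, -0.3357, 0.111) -> [0.0033 0.004  0.2396]
```

{"op": "apply_moves", "data": {"steps": [{"xyz":[0.002,0.002,0.04],"turn":0,"fingers":1},{"xyz":[0.002,0.002,0.11],"turn":0,"fingers":1},{"xyz":[0.002,0.002,0.18],"turn":0,"fingers":1},{"xyz":[0.002,0.002,0.225],"turn":0,"fingers":1},{"xyz":[0.002,0.002,0.24],"turn":0,"fingers":1},{"xyz":[0.002,0.002,0.24],"turn":0,"fingers":0.3},{"xyz":[0.002,0.002,0.24],"turn":0,"fingers":-0.1},{"xyz":[0.002,0.002,0.24],"turn":0,"fingers":-1},{"xyz":[0.002,0.002,0.24],"turn":0,"fingers":-1},{"xyz":[0.002,0.002,0.24],"turn":0,"fingers":-1},{"xyz":[0.002,0.002,0.24],"turn":0,"fingers":-1}]}}

```text
time: 43.7
eef_pos: [0.5804, -0.3369, 0.113]
tcp_rot: [[0.995, 0.102, 0.003], [0.102, -0.995, -0.001], [0.003, 0.002, -1.0]]
wrist_force: [-0.9, 2.0, 6.8]
finger_gap: 0.497
finger_force: 60.7
```

```bash
python3 -c "
from h import *
go((.5945,-.0256,.28))"
```

```text
t 43.7 tcp [ 0.5804 -0.3369  0.113 ] yaw 5.84 F [-0.9  2.   6.8]
(0.5945, -0.0256, 0.28) -> [ 0.0923 -0.6159 -0.3346]
```

{"op": "apply_moves", "data": {"steps": [{"xyz":[0,0,-0.02],"turn":0,"fingers":-1},{"xyz":[0,0,-0.07],"turn":0,"fingers":-1},{"xyz":[0,0,-0.14],"turn":0,"fingers":-1},{"xyz":[0,0,-0.21],"turn":0,"fingers":-1},{"xyz":[0,0,-0.28],"turn":0,"fingers":-1},{"xyz":[0,-0.02,-0.32],"turn":0,"fingers":-1},{"xyz":[0.01,-0.07,-0.33],"turn":0,"fingers":-1},{"xyz":[0.02,-0.14,-0.33],"turn":0,"fingers":-1},{"xyz":[0.03,-0.22,-0.33],"turn":0,"fingers":-1},{"xyz":[0.04,-0.3,-0.33],"turn":0,"fingers":-1},{"xyz":[0.05,-0.37,-0.33],"turn":0,"fingers":-1},{"xyz":[0.06,-0.44,-0.33],"turn":0,"fingers":-1}]}}

```text
time: 44.9
eef_pos: [0.5864, -0.1132, 0.2768]
tcp_rot: [[0.995, 0.102, 0.001], [0.102, -0.995, -0.0], [0.001, 0.0, -1.0]]
wrist_force: [0.7, 0.9, -2.1]
finger_gap: 0.498
finger_force: 61.2
```

{"op": "apply_moves", "data": {"steps": [{"xyz":[0.01,-0.07,0],"turn":0,"fingers":-1},{"xyz":[0.02,-0.12,0],"turn":0,"fingers":-1},{"xyz":[0.03,-0.16,0],"turn":0,"fingers":-1},{"xyz":[0.032,-0.176,0],"turn":0,"fingers":-1},{"xyz":[0.032,-0.176,0],"turn":0,"fingers":-1},{"xyz":[0.032,-0.176,0.02],"turn":0,"fingers":-1},{"xyz":[0.032,-0.176,0.08],"turn":0,"fingers":-1},{"xyz":[0.032,-0.176,0.14],"turn":0,"fingers":-1},{"xyz":[0.032,-0.176,0.2],"turn":0,"fingers":-1},{"xyz":[0.032,-0.176,0.25],"turn":0,"fingers":-1},{"xyz":[0.032,-0.176,0.28],"turn":0,"fingers":-1},{"xyz":[0.032,-0.176,0.29],"turn":0,"fingers":-1}]}}

```text
time: 46.1
eef_pos: [0.5924, -0.0263, 0.1288]
tcp_rot: [[0.995, 0.101, -0.003], [0.101, -0.995, 0.0], [-0.003, -0.0, -1.0]]
wrist_force: [-1.0, -0.4, -2.6]
finger_gap: 0.494
finger_force: 61.2
```

{"op": "apply_moves", "data": {"steps": [{"xyz":[0,0,0],"turn":0,"fingers":-1},{"xyz":[0,0,0],"turn":0,"fingers":-1},{"xyz":[0,0,0],"turn":0,"fingers":-1}]}}

```text
time: 46.4
eef_pos: [0.5946, -0.0255, 0.1322]
tcp_rot: [[0.995, 0.102, 0.002], [0.102, -0.995, -0.0], [0.002, 0.0, -1.0]]
wrist_force: [0.6, -0.6, -1.8]
finger_gap: 0.499
finger_force: 61.2
```

```bash
python3 -c "
from h import *
go((.5945,-.0256,.117))"
```

```text
t 46.4 tcp [ 0.5946 -0.0255  0.1322] yaw 5.85 F [ 0.6 -0.6 -1.8]
(0.5945, -0.0256, 0.117) -> [-0.0003  0.0001  0.0304]
```

{"op": "apply_moves", "data": {"steps": [{"xyz":[0,0,0.015],"turn":0,"fingers":-1},{"xyz":[0,0,0.025],"turn":0,"fingers":-1},{"xyz":[0,0,0.029],"turn":0,"fingers":-1},{"xyz":[0,0,0.03],"turn":0,"fingers":-1},{"xyz":[0,0,0.03],"turn":0,"fingers":-1}]}}

```text
time: 46.9
eef_pos: [0.5942, -0.0252, 0.1171]
tcp_rot: [[0.995, 0.102, 0.001], [0.102, -0.995, 0.0], [0.001, -0.0, -1.0]]
wrist_force: [-2.6, 1.6, 9.7]
finger_gap: 0.499
finger_force: 62.4
```

{"op": "apply_moves", "data": {"steps": [{"xyz":[0,0,0],"turn":0,"fingers":0.2},{"xyz":[0,0,0],"turn":0,"fingers":0.6},{"xyz":[0,0,0],"turn":0,"fingers":1},{"xyz":[0,0,0],"turn":0,"fingers":1},{"xyz":[0,0,0],"turn":0,"fingers":1},{"xyz":[0,0,-0.04],"turn":0,"fingers":1},{"xyz":[0,0,-0.1],"turn":0,"fingers":1},{"xyz":[0,0,-0.17],"turn":0,"fingers":1},{"xyz":[0,0,-0.24],"turn":0,"fingers":1},{"xyz":[0,0,-0.3],"turn":0,"fingers":1}]}}

```text
time: 47.9
eef_pos: [0.5938, -0.0254, 0.2677]
tcp_rot: [[0.995, 0.102, 0.001], [0.102, -0.995, -0.0], [0.001, 0.0, -1.0]]
wrist_force: [-1.3, 0.1, 0.1]
finger_gap: 0.997
finger_force: 0.0
```

{"op": "apply_moves", "data": {"steps": [{"xyz":[-0.04,0.04,0],"turn":0,"fingers":1},{"xyz":[-0.1,0.12,0],"turn":0,"fingers":1},{"xyz":[-0.15,0.2,0],"turn":0,"fingers":1},{"xyz":[-0.2,0.28,0],"turn":0,"fingers":1},{"xyz":[-0.25,0.36,0],"turn":0,"fingers":1},{"xyz":[-0.28,0.42,0],"turn":0,"fingers":1},{"xyz":[-0.3,0.45,0],"turn":0,"fingers":1},{"xyz":[-0.3,0.45,0],"turn":0,"fingers":1}]}}

```text
time: 48.7
eef_pos: [0.4663, -0.2664, 0.2658]
tcp_rot: [[0.995, 0.099, -0.0], [0.099, -0.995, -0.0], [-0.0, 0.0, -1.0]]
wrist_force: [0.4, 0.2, 0.2]
finger_gap: 1.003
finger_force: 0.0
```

```bash
python3 -c "
from h import *
q=[r.read_camera('top'),r.read_camera('side')]
for p in q:
 for n in NAMES[:7]+['carton']:
  for d in r.place_of(n,p)[:2]: print(n,round(d['score'],2),np.round(world(p,d['xyz']),4))
cv2.imwrite('pics/f.png',np.hstack([cv2.resize(q[0]['image'][150:260,60:300],(480,220)),np.pad(cv2.resize(q[1]['image'][140:320,210:390],(300,300)),((0,0),(0,0),(0,0)))[:220]]) if 0 else np.vstack([cv2.resize(q[0]['image'][150:260,60:300],(600,275)),cv2.resize(q[1]['image'][150:310,90:400],(600,310))]))
"
```

```text
blue_jar 0.93 [0.5767 0.126  0.0036]
green_jar 0.79 [0.5049 0.0434 0.0064]
yellow_jar 0.81 [ 0.5895 -0.0286  0.0073]
blue_tile 0.73 [5.776e-01 1.172e-01 1.000e-04]
green_tile 0.65 [0.5128 0.0406 0.0048]
yellow_tile 0.56 [ 5.939e-01 -2.770e-02  4.000e-04]
tub 0.72 [ 0.526  -0.1535 -0.0014]
tub 0.6 [0.483  0.3289 0.0014]
carton 0.58 [0.4875 0.3327 0.0005]
blue_jar 0.73 [0.5785 0.1234 0.0037]
green_jar 0.67 [0.5112 0.0418 0.0016]
yellow_jar 0.58 [ 0.5973 -0.0253  0.0044]
blue_tile 0.59 [0.5794 0.129  0.0022]
blue_tile 0.19 [0.5795 0.1205 0.0063]
green_tile 0.65 [0.5148 0.0398 0.0046]
yellow_tile 0.43 [ 0.5933 -0.0252  0.0069]
tub 0.86 [0.4879 0.3323 0.0051]
tub 0.49 [ 0.5293 -0.1507 -0.001 ]
carton 0.56 [0.4911 0.3337 0.0011]
```

View pics/f.png

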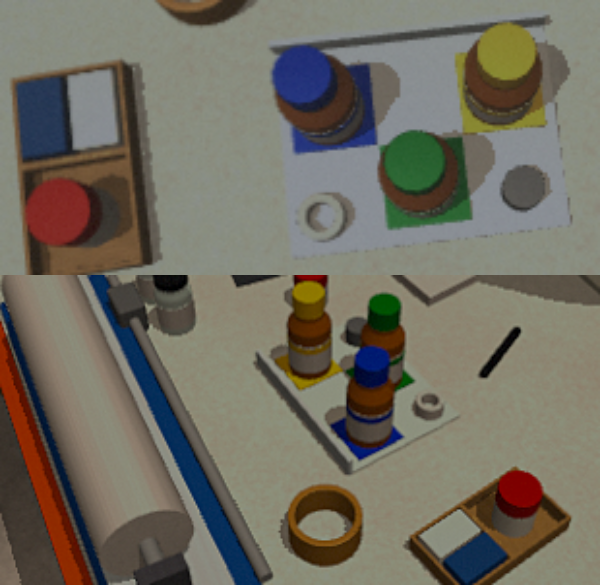

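Every jar stands on its own tile and the tub is upright in the cell, all within tolerance. Handing in.

```bash
python3 -c "
from rig import r
print(r.close_job())"
```

```text
the job is handed in; nothing more can be done
None
```

The job is handed in at about 49 s: all three jars went to the mat, the tub was placed upright in the carton's empty cell, and each jar stands back on its own tile; the final pictures show everything upright and in place, but the hand-in returned no verdict.

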